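Line up and clamp forged D-plates in their checking jigs

TASK

Set up every D-shaped steel plate in its jig for marking out: turn it with a fingertip on its brass stud until its flat lies flush along the jig's yellow alignment bar, and slide the jig's caliper jaw shut on it until the sprung pad registers contact (clearly pressed in, by at least 2 mm), leaving it clamped like that. Stand one copper-based hold-down weight upright near the middle of each plate, and tidy the weights left over into the plywood tray, standing upright. There may be two or three plates; do not shift the hammer, the brush or the chisel.

Things in the scene. Friction and masses are not known exactly. Their poses are not given: they have to be found in the camera images.
- jig_a: Fixed jig: blue bed plate 190 x 114 x 6 mm flat on the bench. Origin: centre of its underside; +x runs along the bed to the yellow alignment bar, z up. The bar (114 mm along y, 14 mm thick, top 18 mm above the bench) has its straight working face at x = +80 mm, looking to -x. Side rails (top 14 mm above the bench) have inner faces at y = +-51 mm.
- plate_a_mid (a point): Steel D-plate, loose on jig_a's bed (may be absent): disc of 45 mm radius, 8 mm thick, 0.35 kg, with one flat 63 mm long. Point: centre of the disc's circle, half-way up. +x points to the middle of the flat, 32 mm away (red line along the flat); z up. Flush on the bar, it is at x = 48 mm in the jig's frame, 10 mm above the bench, with +x along the jig's +x.
- stud_a (a point): Round brass stud fixed on plate_a, 27 mm from the plate's centre on the side away from the flat: 12 mm diameter, 28 mm tall, from 14 to 42 mm above the bench; this point is its middle (28 mm above the bench). Axes as the plate's.
- jaw_a (a joint): Caliper jaw of jig_a, slide in m: 0 = open, grows to 0.062 along the jig's +x to the bar. In the jig's frame its unpressed pad's face is at x = -48 mm + value (touches a flush plate at 0.051), and the axis of its round black post, to push or pinch, at x = -79 mm + value, y = 0: 14 mm diameter, 19 to 56 mm above the bench. Friction 12 N; stays where left. Block 70 mm wide, 19 mm high.
- pad_a (a joint): Sprung contact pad on the front of jaw_a, in m: 0 = out (no contact), grows to 0.008 as it is pressed back into the jaw; spring 1000 N/m, so 4 mm is 4 N. A red flag on the pad slides back across a white strip on the jaw's top when it registers.
- jig_b: Fixed jig: blue bed plate 190 x 114 x 6 mm flat on the bench. Origin: centre of its underside; +x runs along the bed to the yellow alignment bar, z up. The bar (114 mm along y, 14 mm thick, top 18 mm above the bench) has its straight working face at x = +80 mm, looking to -x. Side rails (top 14 mm above the bench) have inner faces at y = +-51 mm.
- plate_b_mid (a point): Steel D-plate, loose on jig_b's bed (may be absent): disc of 45 mm radius, 8 mm thick, 0.35 kg, with one flat 63 mm long. Point: centre of the disc's circle, half-way up. +x points to the middle of the flat, 32 mm away (red line along the flat); z up. Flush on the bar, it is at x = 48 mm in the jig's frame, 10 mm above the bench, with +x along the jig's +x.
- stud_b (a point): Round brass stud fixed on plate_b, 27 mm from the plate's centre on the side away from the flat: 12 mm diameter, 28 mm tall, from 14 to 42 mm above the bench; this point is its middle (28 mm above the bench). Axes as the plate's.
- jaw_b (a joint): Caliper jaw of jig_b, slide in m: 0 = open, grows to 0.062 along the jig's +x to the bar. In the jig's frame its unpressed pad's face is at x = -48 mm + value (touches a flush plate at 0.051), and the axis of its round black post, to push or pinch, at x = -79 mm + value, y = 0: 14 mm diameter, 19 to 56 mm above the bench. Friction 12 N; stays where left. Block 70 mm wide, 19 mm high.
- pad_b (a joint): Sprung contact pad on the front of jaw_b, in m: 0 = out (no contact), grows to 0.008 as it is pressed back into the jaw; spring 1000 N/m, so 4 mm is 4 N. A red flag on the pad slides back across a white strip on the jaw's top when it registers.
- jig_c: Fixed jig: blue bed plate 190 x 114 x 6 mm flat on the bench. Origin: centre of its underside; +x runs along the bed to the yellow alignment bar, z up. The bar (114 mm along y, 14 mm thick, top 18 mm above the bench) has its straight working face at x = +80 mm, looking to -x. Side rails (top 14 mm above the bench) have inner faces at y = +-51 mm.
- plate_c_mid (a point): Steel D-plate, loose on jig_c's bed (may be absent): disc of 45 mm radius, 8 mm thick, 0.35 kg, with one flat 63 mm long. Point: centre of the disc's circle, half-way up. +x points to the middle of the flat, 32 mm away (red line along the flat); z up. Flush on the bar, it is at x = 48 mm in the jig's frame, 10 mm above the bench, with +x along the jig's +x.
- stud_c (a point): Round brass stud fixed on plate_c, 27 mm from the plate's centre on the side away from the flat: 12 mm diameter, 28 mm tall, from 14 to 42 mm above the bench; this point is its middle (28 mm above the bench). Axes as the plate's.
- jaw_c (a joint): Caliper jaw of jig_c, slide in m: 0 = open, grows to 0.062 along the jig's +x to the bar. In the jig's frame its unpressed pad's face is at x = -48 mm + value (touches a flush plate at 0.051), and the axis of its round black post, to push or pinch, at x = -79 mm + value, y = 0: 14 mm diameter, 19 to 56 mm above the bench. Friction 12 N; stays where left. Block 70 mm wide, 19 mm high.
- pad_c (a joint): Sprung contact pad on the front of jaw_c, in m: 0 = out (no contact), grows to 0.008 as it is pressed back into the jaw; spring 1000 N/m, so 4 mm is 4 N. A red flag on the pad slides back across a white strip on the jaw's top when it registers.
- weight_a_mid (a point): Round hold-down weight, loose, about 0.3 kg, 52 mm tall: copper base 38 mm diameter and 24 mm high, above it a brass grip 22 mm diameter and 28 mm high. This point is on its axis 26 mm above its underside; z up when upright. All four weights are alike; any may go on any plate.
- weight_b_mid (a point): Round hold-down weight, loose, about 0.3 kg, 52 mm tall: copper base 38 mm diameter and 24 mm high, above it a brass grip 22 mm diameter and 28 mm high. This point is on its axis 26 mm above its underside; z up when upright. All four weights are alike; any may go on any plate.
- weight_c_mid (a point): Round hold-down weight, loose, about 0.3 kg, 52 mm tall: copper base 38 mm diameter and 24 mm high, above it a brass grip 22 mm diameter and 28 mm high. This point is on its axis 26 mm above its underside; z up when upright. All four weights are alike; any may go on any plate.
- weight_d_mid (a point): Round hold-down weight, loose, about 0.3 kg, 52 mm tall: copper base 38 mm diameter and 24 mm high, above it a brass grip 22 mm diameter and 28 mm high. This point is on its axis 26 mm above its underside; z up when upright. All four weights are alike; any may go on any plate.
- weight_tray: Fixed open plywood tray for the weights, empty at the start: 150 mm (x) by 90 mm (y), 20 mm high, walls and floor 4 mm thick. Origin at the centre of its underside.
- hammer: hammer, bystander, 280 mm long; to be left where it lies
- brush: wire brush, bystander; to be left where it lies
- chisel: cold chisel, bystander, 155 mm long; to be left where it lies

How it is judged:
By the outcome, as a careful person would: the job done as asked, in the order asked, and still so for the second after the job is handed in, with the robot touching nothing.
Of plate_a, plate_b, plate_c only 2 to 3 are there at a start; the rules pass over those that are not, and their reading is None.
At some moment in a run one of plate_a, plate_b, plate_c may be knocked a few centimetres aside while the robot is not near it.
It also fails if it takes over 210 s, if anything falls off the work surface, if the arm or the gripper's body presses on something with over 40 N, if the wrist force passes 120 N, or if a joint passes its speed limit or range.

ROBOT

A 7-joint arm with a two-finger parallel gripper is mounted at the origin on the work surface. World frame = base frame: x ahead of the robot, y to its left, z up, the work surface at z = 0. Lengths are in mm, angles in rad, forces in N, time in s.
With the tool pointing down it reaches from about 425 to 950 mm from the base axis. Payload 4.7 kg.
Tool frame: the origin (TCP) lies at the very end of the fingers, on their centre line; the grasp point (between the pads) lies 19 mm behind it; x points along the fingers, y is the direction in which the jaws open and shut, and the axes are right-handed (so a half turn about x gives the same grasp; the last joint's range is limited). The gripper opens to 87 mm and grips with 3 to 60 N. Pads are 19 mm wide; open, the fingers measure 117 mm over their backs; the gripper's body (75 mm by 190 mm) begins 51 mm behind the grasp point.
Start: joints at [-0.029, 0.469, -0.049, 1.532, 0.024, 1.141, -0.082], TCP at [675.018, 0.046, 222.573] pointing down, gripper open.
Joint ranges: [-2.59, 2.59], [-0.33, 1.99], [-1.39, 1.29], [0.1, 2.45], [-1.04, 4.18], [0.21, 1.99], [-2.66, 2.66]. Speed limits (rad/s): [2.57, 2.57, 3.14, 3.14, 3.14, 3.14, 3.14].

INTERFACE

Orientations are given as [roll, pitch, yaw] about the fixed x, y, z axes, in that order (R = Rz(yaw) Ry(pitch) Rx(roll)).
In Python, from bench import manip gives the robot as it stands. The module is installed in compiled form; this text tells all that it offers.
- The arm moves only by the tool carry_out, never from a script. Its argument "series" is a list of rows, each a list of 4 numbers: the shift along the tool's x, y, z in mm, then the turn about the tool's x in rad. In form: [[x, y, z, yaw], ...]. A call has 1 to 10 rows; each row is the pose to reach, as a shift and turn from the pose commanded when the call began, along the tool's axes at that moment; what a row does not reach only later rows make up. A row lasts 1/10 s, in which the tool goes at most 50 mm and 8.59 degrees, less where a joint would pass 70% of its speed; a pose out of reach is approached as far as the arm can. A call with a gripper value outside its range is refused whole. "gripper" is the finger opening in mm, from 0 to 87, set as the call begins (left out, the last holds). The fingers move at their own pace and stop on an object; "squeeze" is the grip in N (left out, the last holds). Time passes only in rows, so rows that repeat a pose let the fingers close. It gives the time, the measured TCP pose, the force and the opening at its end, in the units of the state.
- manip.observe(): the state, without advancing time (a new reading comes with each control period).
- manip.read_camera(name): name is "scene" or "side" or "wrist"; returns a dict with "pixels" (420x560x3 uint8, blue, green, red), "camera_matrix" (3x3 intrinsics, pixels), "dist_coeffs" ([k1, k2, p1, p2, k3] as OpenCV has them; the pictures are not rectified), "view" (4x4, takes a point from world to camera coordinates). Camera axes: x right, y down, z forward; pixel columns grow to the right and rows downward; lengths in mm; the calibration is good to about 2 mm. A picture is of the moment at which its call begins. There is no depth.
- manip.finish_job(): hands the job in, once; it reports no verdict.
The state is a dict: "time": time; "joints": joint angles; "joint_vel": joint speeds; "tau": joint torques, N m; "position": TCP position; "eef_rot": TCP orientation; "wrist_force": force on the tool from outside, world axes, zero at the start; "torque": the same for the moment, N m; "width": opening from 0.0 (shut) to 1.0 (fully open).
Only numpy, scipy, OpenCV 4.12 (cv2) and the standard library are available. Lean on these libraries where they do the work, as an engineer would, in place of code of your own. Each camera call takes 0.05 s, during which the arm holds its last target.

## Working session

There is one attempt and no reset: what is moved stays moved. The work goes in short steps, Python scripts to look and compute and a tool call to move; the robot and the scene stay as the last step left them, time stands still between calls to the robot, and variables do not carry over. Pictures are saved under pics/ and viewed, and the job is handed in when it is done.

Besides the shell and the picture viewer there is one more tool, called after "Emit:" by a JSON object that holds its "name" and its "arguments". carry_out: Moves the arm, as the interface text tells. Its arguments: {"type":"object","properties":{"series":{"type":"array","items":{"type":"array","items":{"type":"number"}}},"gripper":{"type":"number"},"squeeze":{"type":"number"}},"required":["series"]}

```bash
mkdir -p pics; ls; python3 - <<'E'
from bench import manip
import cv2
s=manip.observe(); print(s)
for n in ["scene","side","wrist"]:
    c=manip.read_camera(n); cv2.imwrite(f"pics/{n}0.png",c["pixels"]); print(n,c["camera_matrix"],c["dist_coeffs"],c["view"])
E
```

```text
pics
{'time': 0.0, 'joints': array([-0.02892693,  0.46942782, -0.04859152,  1.5337004 ,  0.02408928,
        1.14098239, -0.08227798]), 'joint_vel': array([ 0.00130895, -0.00105913,  0.00106493, -0.00049693,  0.0009944 ,
       -0.00076648,  0.00149909]), 'tau': array([ 8.49551179e-05, -5.07972229e+01, -8.03461717e-02, -2.36155879e+01,
       -6.12773141e-02,  3.78107757e-02,  1.50727069e-04]), 'position': array([6.74399546e+02, 2.93464455e-02, 2.21505856e+02]), 'eef_rot': array([-1.53839176,  1.56886355, -3.1091149 ]), 'wrist_force': array([ 0.54460384, -0.17582375, -0.14340206]), 'torque': array([ 0.02845093, -0.00320687, -0.01390482]), 'width': 0.9989771375687515}
scene [[511.80900951   0.         270.91745051]
 [  0.         511.80900951 213.29427503]
 [  0.           0.           1.        ]] [-0.195183  0.        0.        0.        0.      ] [[ 6.98057450e-01  7.15920642e-01  1.31693023e-02 -3.21748119e+02]
 [ 4.31684564e-01 -4.06097448e-01 -8.05439818e-01 -1.30115590e+02]
 [-5.71282972e-01  5.67928250e-01 -5.92531239e-01  1.49005768e+03]
 [ 0.00000000e+00  0.00000000e+00  0.0
[... 256 characters left out ...]
1 -9.40714100e-03  4.36428062e+02]
 [-1.48893462e-01  5.05443788e-01 -8.49916063e-01  1.05383219e+02]
 [ 2.57251616e-01 -8.10103336e-01 -5.26834122e-01  9.73247702e+02]
 [ 0.00000000e+00  0.00000000e+00  0.00000000e+00  1.00000000e+00]]
wrist [[333.11864135   0.         275.27671624]
 [  0.         333.11864135 209.16162726]
 [  0.           0.           1.        ]] [-0.04072915  0.          0.          0.          0.        ] [[ 9.99999208e-01 -9.98804610e-04 -7.65868298e-04 -6.74778020e+02]
 [-7.65385281e-04 -9.65622987e-01  2.59945498e-01 -3.04600693e+01]
 [-9.99174795e-04 -2.59944706e-01 -9.65622986e-01  3.89393650e+02]
 [ 0.00000000e+00  0.00000000e+00  0.00000000e+00  1.00000000e+00]]
```

View pics/scene0.png

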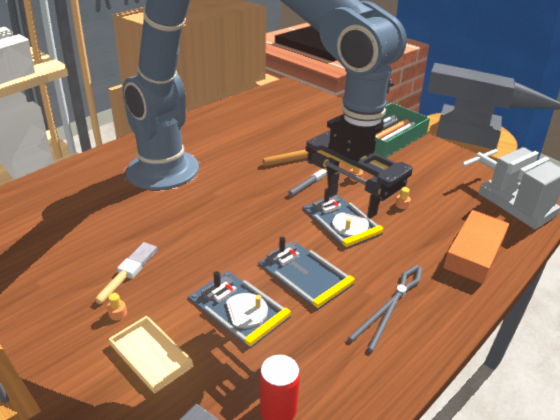

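View pics/side0.png

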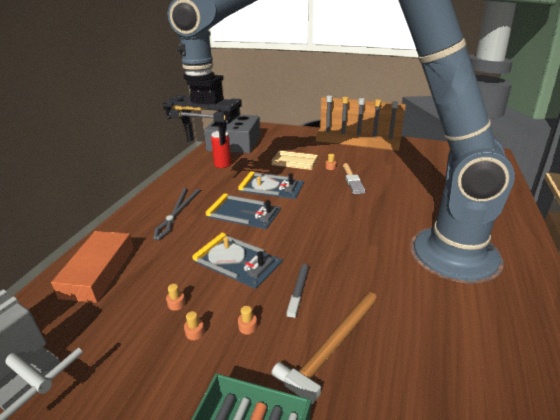

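View pics/wrist0.png

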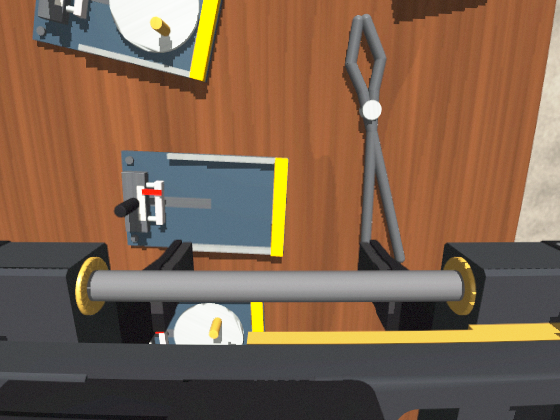

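```bash
cat > h.py <<'E'
from bench import manip
import cv2, numpy as np
from scipy.spatial.transform import Rotation as Ro
def cam(n,save=None):
    c=manip.read_camera(n)
    if save: cv2.imwrite("pics/"+save,c["pixels"])
    c["K"]=np.array(c["camera_matrix"]);c["D"]=np.array(c["dist_coeffs"]);c["V"]=np.array(c["view"]);return c
def ray(c,px):
    u=cv2.undistortPoints(np.array(px,float).reshape(-1,1,2),c["K"],c["D"]).reshape(-1,2)
    d=np.c_[u,np.ones(len(u))]@c["V"][:3,:3]; C=-c["V"][:3,:3].T@c["V"][:3,3]; return C,d
def onz(c,px,z):
    C,d=ray(c,px); return C+d*((z-C[2])/d[:,2])[:,None]
def proj(c,P):
    P=np.array(P,float).reshape(-1,3)
    return cv2.projectPoints(P,cv2.Rodrigues(c["V"][:3,:3])[0],c["V"][:3,3],c["K"],c["D"])[0].reshape(-1,2)
def mask(c,lo,hi):
    h=cv2.cvtColor(c["pixels"],cv2.COLOR_BGR2HSV); return cv2.inRange(h,np.array(lo),np.array(hi))
def blobs(m,amin=15):
    n,l,s,ce=cv2.connectedComponentsWithStats(m); return [(ce[i].round(1).tolist(),s[i].tolist(),(l==i)) for i in range(1,n) if s[i,4]>=amin]
def R(): return Ro.from_euler('xyz',manip.observe()["eef_rot"]).as_matrix()
def st():
    s=manip.observe(); r=R(); print("t %.1f"%s["time"],"tcp",s["position"].round(1),"ty",r[:,1].round(3),"yawdeg of ty %.1f"%np.degrees(np.arctan2(r[1,1],r[0,1])),"F",s["wrist_force"].round(1),"w %.1f"%(s["width"]*87)); return s,r
E
python3 - <<'E'
from h import *
s,r=st(); print(r.round(3))
for n in ["scene","side"]:
    c=cam(n)
    print(n)
    for nm,lo,hi in [("yel",(27,150,120),(33,255,255)),("copper",(5,120,120),(13,255,255)),("brass",(17,120,120),(26,255,255))]:
        for b in blobs(mask(c,lo,hi),12): print(nm,b[0],b[1],onz(c,[b[0]],20).round(0)[0,:2])
E
```

```text
t 0.1 tcp [674.5   0.  221.7] ty [ 1.     0.    -0.001] yawdeg of ty 0.0 F [-0.1  0.2  0.8] w 86.7
[[-0.001  1.     0.   ]
 [-0.     0.    -1.   ]
 [-1.    -0.001  0.   ]]
scene
yel [405.2, 189.1] [403, 188, 6, 3, 14] [569. 409.]
yel [363.0, 233.9] [344, 226, 39, 17, 170] [609. 165.]
yel [333.4, 289.3] [314, 276, 40, 28, 260] [681. -31.]
yel [113.8, 296.0] [110, 294, 9, 5, 35] [ 381. -381.]
yel [267.2, 324.8] [245, 308, 45, 34, 322] [ 655. -200.]
copper [278.6, 35.1] [273, 31, 17, 12, 31] [-656. 1142.]
copper [265.5, 36.8] [265, 34, 2, 7, 13] [-679. 1073.]
copper [305.6, 66.9] [264, 43, 82, 49, 1528] [-253.  901.]
copper [422.6, 51.6] [418, 46, 10, 13, 93] [ -41. 1505.]
copper [404.8, 59.2] [390, 50, 27, 20, 243] [ -33. 1334.]
copper [336.4, 62.0] [333, 61, 8, 4, 14] [-207. 1051.]
copper [413.2, 70.9] [402, 62, 24, 19, 241] [  76. 1231.]
copper [273.3, 267.1] [0, 70, 560, 350, 87834] [544. -74.]
copper [395.2, 77.4] [390, 71, 10, 14, 89] [  70. 1100.]
copper [417.8, 83.4] [414, 77, 9, 14, 82] [ 168. 1119.]
copper [398.7, 92.1] [386, 82, 26, 21, 252] [169. 977.]
copper [409.6, 100.5] 
[... 5958 characters left out ...]
, 179] [329. 553.]
copper [157.0, 415.1] [154, 410, 7, 10, 20] [480. 611.]
brass [344.8, 99.9] [342, 97, 7, 7, 44] [  494. -1199.]
brass [377.5, 102.5] [375, 99, 7, 8, 41] [  321. -1203.]
brass [186.1, 107.4] [174, 105, 27, 5, 82] [1257. -855.]
brass [330.6, 157.6] [328, 154, 7, 9, 48] [ 417. -434.]
brass [245.5, 180.2] [238, 171, 17, 20, 123] [ 648. -179.]
brass [258.6, 180.5] [257, 177, 4, 8, 21] [ 606. -189.]
brass [215.7, 204.0] [205, 193, 24, 23, 168] [675. -13.]
brass [210.5, 245.7] [192, 232, 37, 30, 330] [598. 177.]
brass [172.6, 290.8] [168, 284, 10, 15, 129] [604. 349.]
brass [246.0, 313.4] [240, 306, 12, 17, 158] [426. 362.]
brass [191.4, 319.1] [186, 311, 11, 17, 159] [525. 410.]
```

Emit:
{"name": "carry_out", "arguments": {"series": [[-25,-19,15,0],[-50,-37,30,0],[-75,-56,45,0],[-100,-74,60,0],[-100,-74,60,0],[-100,-74,60,0]]}}

```text
time: 0.85
position: [601.0, -60.0, 323.1]
eef_rot: [1.802, 1.569, 0.23]
wrist_force: [0.8, 0.8, -0.3]
width: 1.0
```

```bash
python3 - <<'E'
from h import *
st(); cam("wrist","w1.png")
E
```

```text
t 0.8 tcp [601.  -60.  323.1] ty [ 1.    -0.001  0.002] yawdeg of ty -0.0 F [ 0.8  0.8 -0.3] w 87.0
```

View pics/w1.png

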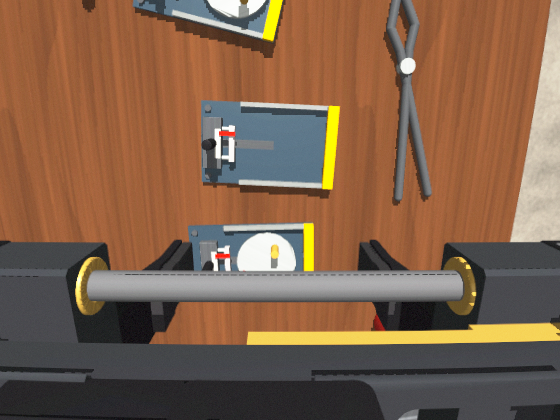

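Emit:
{"name": "carry_out", "arguments": {"series": [[0,0,40,0],[0,0,80,0],[0,0,120,0],[0,0,160,0],[0,0,200,0],[0,0,200,0],[0,0,200,0]]}}

```text
time: 1.6
position: [601.1, -259.8, 320.3]
eef_rot: [-2.14, 1.567, 2.571]
wrist_force: [0.9, 1.2, -0.8]
width: 1.0
```

```bash
python3 - <<'E'
from h import *
st(); cam("wrist","w2.png")
E
```

```text
t 1.6 tcp [ 601.1 -259.8  320.3] ty [ 1.    -0.001 -0.003] yawdeg of ty -0.0 F [ 0.9  1.2 -0.8] w 87.0
```

View pics/w2.png

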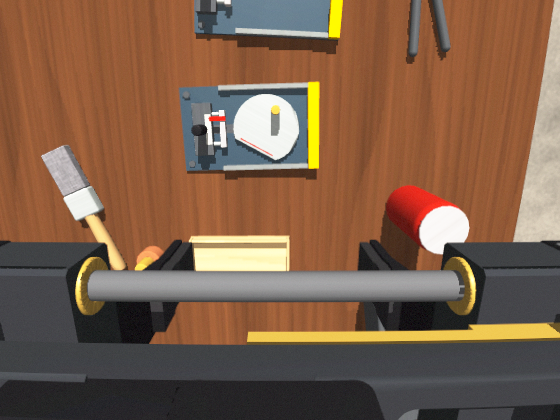

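Emit:
{"name": "carry_out", "arguments": {"series": [[40,0,0,0],[80,0,0,0],[120,0,0,0],[120,0,0,0],[120,0,0,0],[120,0,0,0]]}}

```text
time: 2.25
position: [602.9, -259.5, 205.2]
eef_rot: [1.322, 1.566, -0.247]
wrist_force: [-0.7, 0.5, 0.3]
width: 1.002
```

```bash
cat >> h.py <<'E'
def jig(c,roi=None,show=None):
    m=mask(c,(25,150,90),(34,255,255)); 
    if roi: z=np.zeros_like(m); x0,y0,x1,y1=roi; z[y0:y1,x0:x1]=m[y0:y1,x0:x1]; m=z
    cs=max(cv2.findContours(m,0,2)[0],key=cv2.contourArea)
    P=onz(c,cs.reshape(-1,2),18)[:,:2]
    r=cv2.minAreaRect(P.astype(np.float32)); bp=cv2.boxPoints(r)
    e=[bp[1]-bp[0],bp[2]-bp[1]]; L=max(e,key=np.linalg.norm); d=L/np.linalg.norm(L)
    print("bar rect",np.round(r[0],1),np.round(r[1],1))
    n=np.array([d[1],-d[0]]); n=n if n[0]>0 else -n   # jig +x approx world +x
    ctr=np.array(r[0]); o=ctr-87*n; a=np.arctan2(n[1],n[0]); print("jig origin",o.round(1),"ang deg %.2f"%np.degrees(a)); return o,a
def plate(c,roi,o,a):
    x0,y0,x1,y1=roi
    h=cv2.cvtColor(c["pixels"],cv2.COLOR_BGR2HSV)
    def sub(m): z=np.zeros_like(m); z[y0:y1,x0:x1]=m[y0:y1,x0:x1]; return z
    red=sub(cv2.inRange(h,np.array((0,110,100)),np.array((6,255,255)))|cv2.inRange(h,np.array((172,110,100)),np.array((180,255,255))))
    for b in blobs(red,8):
        p=np.argwhere(b[2])[:,::-1]; q=onz(c,p,14)[:,:2]; vx,vy,mx,my=cv2.fitLine(q.astype(np.float32),2,0,.01,.01).ravel()
        t=(q-[mx,my])@[vx,vy]; mid=np.array([mx,my])+np.array([vx,vy])*(t.min()+t.max())/2
        print("red px",b[0],"n",b[1][4],"mid",mid.round(1),"dir deg %.1f"%np.degrees(np.arctan2(vy,vx)),"len %.1f"%(t.max()-t.min()),"jig",tojig(mid,o,a).round(1))
    br=sub(cv2.inRange(h,np.array((18,120,100)),np.array((25,255,255))))
    for b in blobs(br,15):
        q=onz(c,np.argwhere(b[2])[:,::-1],42)[:,:2]; 
        (ctr,rad)=cv2.minEnclosingCircle(q.astype(np.float32)); print("stud? px",b[0],b[1],"mean",q.mean(0).round(1),"circ",np.round(ctr,1),"r %.1f"%rad,"jig",tojig(q.mean(0),o,a).round(1))
    wh=sub(cv2.inRange(h,np.array((0,0,175)),np.array((180,45,255))))
    wh=cv2.morphologyEx(wh,cv2.MORPH_OPEN,np.ones((5,5)))
    cs=max(cv2.findContours(wh,0,1)[0],key=cv2.contourArea)
    q=onz(c,cs.reshape(-1,2),14)[:,:2]
    # robust circle (Kasa w/ RANSAC)
    rng=np.random.default_rng(0); best=None
    def kasa(p):
        A=np.c_[2*p,np.ones(len(p))]; s=np.linalg.lstsq(A,(p**2).sum(1),rcond=None)[0]; return s[:2],np.sqrt(s[2]+s[:2]@s[:2])
    for _ in range(400):
        p=q[rng.choice(len(q),3,False)]
        try: cc,rr=kasa(p)
        except Exception: continue
        if not 42<rr<48: continue
        i=abs(np.linalg.norm(q-cc,axis=1)-rr)<1
        if best is None or i.sum()>best.sum(): best=i
    cc,rr=kasa(q[best]); print("disc ctr",cc.round(1),"r %.1f"%rr,"in %d/%d"%(best.sum(),len(q)),"jig",tojig(cc,o,a).round(1))
    return cc
def tojig(p,o,a): d=np.array(p)-o; return np.array([[np.cos(a),np.sin(a)],[-np.sin(a),np.cos(a)]])@d
def fromjig(p,o,a): return o+np.array([[np.cos(a),-np.sin(a)],[np.sin(a),np.cos(a)]])@np.array(p)
def grid(c,name,f=1.4):
    cv2.imwrite("pics/"+name,cv2.resize(c["pixels"],None,fx=f,fy=f))
E
python3 - <<'E'
from h import *
st(); c=cam("wrist","w3.png")
o,a=jig(c,(200,0,500,240)); plate(c,(100,0,380,240),o,a)
E
```

```text
t 2.2 tcp [ 602.9 -259.5  205.2] ty [1.    0.001 0.004] yawdeg of ty 0.1 F [-0.7  0.5  0.3] w 87.2
bar rect [ 652.7 -196.4] [ 13.3 113.1]
jig origin [ 565.7 -198.9] ang deg 1.71
red px [194.1, 117.0] n 152 mid [ 521.  -185.7] dir deg 0.0 len 22.7 jig [-44.3  14.6]
red px [246.2, 154.2] n 48 mid [ 574.4 -224. ] dir deg -28.2 len 48.0 jig [  7.9 -25.3]
stud? px [349.7, 8.8] [342, 6, 17, 6, 63] mean [670.  -92.8] circ [670.2 -92.6] r 7.2 jig [107.4 103. ]
stud? px [327.8, 80.4] [316, 68, 15, 35, 48] mean [ 652.7 -153.3] circ [ 648.9 -157.4] r 16.3 jig [88.3 43.1]
stud? px [315.5, 133.6] [315, 76, 11, 108, 117] mean [ 642.7 -202.1] circ [ 647.2 -199.3] r 50.3 jig [76.8 -5.4]
stud? px [271.6, 106.8] [266, 102, 12, 10, 86] mean [ 600.8 -176.8] circ [ 600.6 -175.8] r 5.5 jig [35.7 21.1]
stud? px [329.0, 150.0] [329, 135, 1, 31, 31] mean [ 656.2 -216.9] circ [ 656.2 -217. ] r 14.4 jig [ 89.9 -20.7]
disc ctr [ 587.8 -198.5] r 44.3 in 182/245 jig [22.  -0.3]
```

View pics/w3.png

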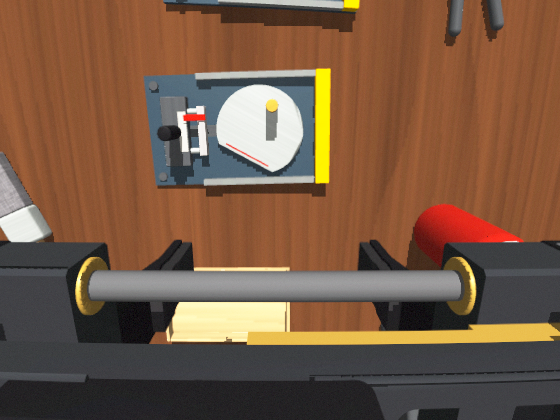

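Emit:
{"name": "carry_out", "arguments": {"series": [[20,0,-14,0.15],[40,0,-28,0.3],[60,-1,-42,0.45],[80,-1,-56,0.6],[100,-2,-70,0.75],[120,-2,-84,0.9],[125,-2,-84,1.047],[125,-2,-84,1.047],[125,-2,-84,1.047]], "gripper": 36, "squeeze": 25}}

```text
time: 3.2
position: [600.5, -176.3, 79.3]
eef_rot: [2.36, 1.567, -0.255]
wrist_force: [-0.9, -0.7, 0.5]
width: 0.421
```

```bash
python3 - <<'E'
from h import *
s,r=st();print(s["joints"].round(2)); c=cam("wrist","w4.png"); cam("scene","s4.png")
t=np.array([600.6,-175.5,20]); print((r.T@(t-s["position"])).round(1), proj(c,[[600.6,-175.5,42]]))
E
```

```text
t 3.2 tcp [ 600.5 -176.3   79.3] ty [ 0.503 -0.864  0.002] yawdeg of ty -59.8 F [-0.9 -0.7  0.5] w 36.6
[ 0.03  0.55  0.26  1.8  -0.18  0.81 -0.67]
[59.3 -0.8 -0.4] [[274.03038972 235.86428465]]
```

View pics/w4.png

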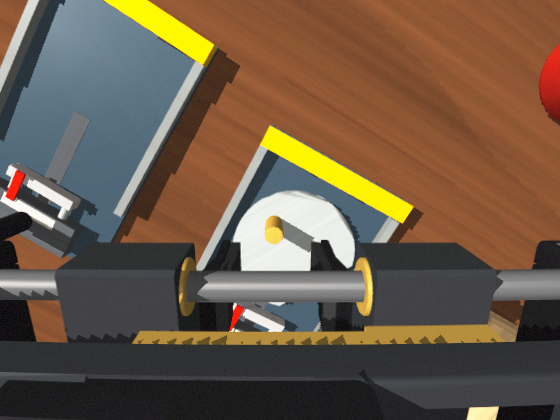

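View pics/s4.png

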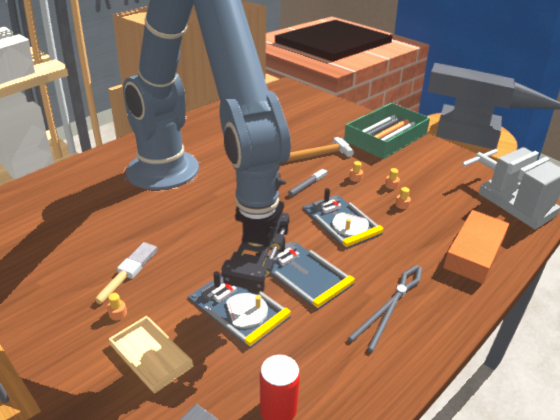

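```bash
python3 - <<'E'
from h import *
c=cam("wrist"); h=cv2.cvtColor(c["pixels"],cv2.COLOR_BGR2HSV); print(h[215:246:3,273])
o,a=jig(c,(230,100,450,240)); plate(c,(200,180,360,330),o,a)
cv2.imwrite("pics/z4.png",cv2.resize(c["pixels"][180:330,200:420],None,fx=3.5,fy=3.5))
E
```

```text
[[ 19 167 212]
 [ 20 180 201]
 [ 20 177 194]
 [ 20 177 190]
 [ 26 166 253]
 [ 25 167 252]
 [ 24 168 251]
 [ 24 171 251]
 [ 24 167 250]
 [ 23 170 249]
 [ 48   5 240]]
bar rect [ 652.2 -196.2] [ 14.  113.6]
jig origin [ 565.3 -198.5] ang deg 1.55
red px [236.2, 314.5] n 156 mid [ 518.8 -188. ] dir deg 9.8 len 22.9 jig [-46.2  11.8]
stud? px [273.5, 229.0] [265, 215, 18, 28, 397] mean [ 604.1 -173.3] circ [ 604.2 -173.2] r 9.0 jig [39.5 24.2]
stud? px [357.0, 264.7] [354, 257, 6, 14, 62] mean [ 610.  -232.5] circ [ 610.8 -232.3] r 4.7 jig [ 43.8 -35.2]
stud? px [357.8, 306.0] [356, 302, 4, 11, 33] mean [ 585.1 -249.9] circ [ 584.4 -250.1] r 4.0 jig [ 18.5 -51.9]
disc ctr [ 589.7 -196.3] r 42.5 in 143/460 jig [24.5  1.6]
```

View pics/z4.png

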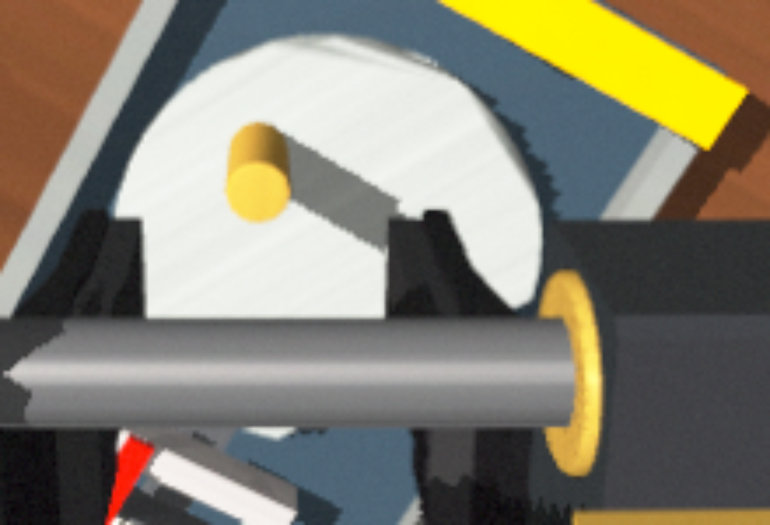

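Emit:
{"name": "carry_out", "arguments": {"series": [[20,0,0,0],[40,-1,0,0],[52,-1,0,0],[59,-1,0,0],[59,-1,0,0],[59,-1,0,0]]}}

```text
time: 3.95
position: [599.1, -175.5, 19.2]
eef_rot: [2.406, 1.57, -0.212]
wrist_force: [-0.2, 0.1, 0.1]
width: 0.412
```

Emit:
{"name": "carry_out", "arguments": {"series": [[0,0,0,0],[0,0,0,0],[0,0,0,0],[0,0,0,0]], "gripper": 2, "squeeze": 25}}

```text
time: 4.35
position: [598.8, -175.3, 18.9]
eef_rot: [2.223, 1.57, -0.395]
wrist_force: [1.1, -2.3, -0.5]
width: 0.137
```

```bash
python3 - <<'E'
from h import *
s,r=st()
# rows for rotation about plate centre
C=np.array([600.6-27*np.cos(np.radians(61.8)),-175.5-27*np.sin(np.radians(61.8))]); print("C",C)
p0=s["position"][:2]
for k in range(0,15):
    th=120*k/14; ang=np.radians(61.8+th); p=C+27*np.array([np.cos(ang),np.sin(ang)])
    d=np.r_[p-(C+27*np.array([np.cos(np.radians(61.8)),np.sin(np.radians(61.8))])),0]
    print(k,(r.T@d).round(1),"yaw %.3f"%-np.radians(th))
E
```

```text
t 4.3 tcp [ 598.8 -175.3   18.9] ty [ 0.5   -0.866  0.001] yawdeg of ty -60.0 F [ 1.1 -2.3 -0.5] w 11.9
C [ 587.84112935 -199.29519321]
0 [0. 0. 0.] yaw -0.000
1 [-0.  -3.3  2.4] yaw -0.150
2 [-0.  -6.1  5.2] yaw -0.299
3 [-0.  -8.5  8.4] yaw -0.449
4 [ -0.  -10.5  12. ] yaw -0.598
5 [ -0.  -11.8  15.8] yaw -0.748
6 [ -0.  -12.6  19.8] yaw -0.898
7 [ -0.  -12.8  23.8] yaw -1.047
8 [ -0.  -12.3  27.8] yaw -1.197
9 [ -0.  -11.3  31.7] yaw -1.346
10 [-0.  -9.7 35.4] yaw -1.496
11 [-0.  -7.6 38.8] yaw -1.646
12 [-0.  -5.  41.9] yaw -1.795
13 [-0.  -1.9 44.6] yaw -1.945
14 [-0.   1.5 46.7] yaw -2.094
```

Emit:
{"name": "carry_out", "arguments": {"series": [[0,-3.3,2.4,-0.15],[0,-6.1,5.2,-0.3],[0,-8.5,8.4,-0.45],[0,-10.5,12,-0.6],[0,-11.8,15.8,-0.75],[0,-12.6,19.8,-0.9],[0,-12.8,23.8,-1.047],[0,-12.8,23.8,-1.047]]}}

```text
time: 5.15
position: [571.2, -176.4, 18.9]
eef_rot: [2.701, 1.57, 1.13]
wrist_force: [-1.2, -0.1, 2.3]
width: 0.13
```

Emit:
{"name": "carry_out", "arguments": {"series": [[0,-3.3,2.4,-0.15],[0,-6.1,5.2,-0.3],[0,-8.5,8.4,-0.45],[0,-10.5,12,-0.6],[0,-11.8,15.8,-0.75],[0,-12.6,19.8,-0.9],[0,-12.8,23.8,-1.047],[0,-12.8,23.8,-1.047],[0,-12.8,23.8,-1.047]]}}

```text
time: 6.05
position: [559.0, -200.2, 18.9]
eef_rot: [-0.223, 1.57, -0.751]
wrist_force: [-0.4, -0.2, 2.9]
width: 0.129
```

```bash
python3 - <<'E'
from h import *
s,r=st()
c=cam("scene"); cv2.imwrite("pics/s5.png",cv2.resize(c["pixels"][230:380,150:350],None,fx=3.5,fy=3.5)); 
o=np.array([565.5,-198.7]);a=np.radians(1.65)
print(tojig(s["position"][:2],o,a)); t=np.r_[fromjig([21,0],o,a),20]; print((r.T@(t-s["position"])).round(1))
E
```

```text
t 6.0 tcp [ 559.  -200.2   18.9] ty [ 0.504  0.863 -0.   ] yawdeg of ty 59.7 F [-0.4 -0.2  2.9] w 11.2
[-6.49394514 -1.2859894 ]
[-1.1 15.6 22.7]
```

View pics/s5.png

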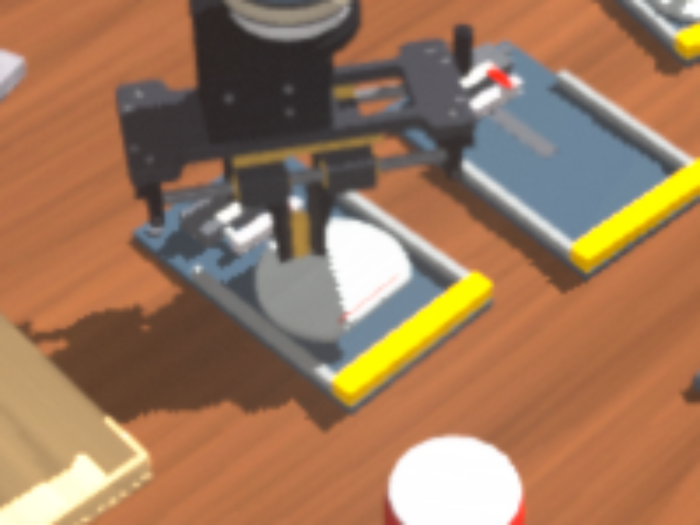

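Emit:
{"name": "carry_out", "arguments": {"series": [[0,3,4.5,0],[0,6,9,0],[0,9,13.5,0],[0,12,18,0],[0,14,21,0],[0,15.5,23,0],[0,15.5,23,0],[0,15.5,23,0],[0,15.5,23,0]]}}

```text
time: 7.0
position: [582.0, -198.7, 18.7]
eef_rot: [-2.449, 1.561, -2.977]
wrist_force: [-10.5, -1.1, 12.4]
width: 0.129
```

```bash
python3 - <<'E'
from h import *
s,r=st()
c=cam("scene"); cv2.imwrite("pics/s6.png",cv2.resize(c["pixels"][230:380,150:350],None,fx=3.5,fy=3.5)); 
o=np.array([565.5,-198.7]);a=np.radians(1.65)
print(tojig(s["position"][:2],o,a))
E
```

```text
t 7.0 tcp [ 582.  -198.7   18.7] ty [ 0.503  0.864 -0.006] yawdeg of ty 59.8 F [-10.5  -1.1  12.4] w 11.3
[16.44422622 -0.50789984]
```

View pics/s6.png

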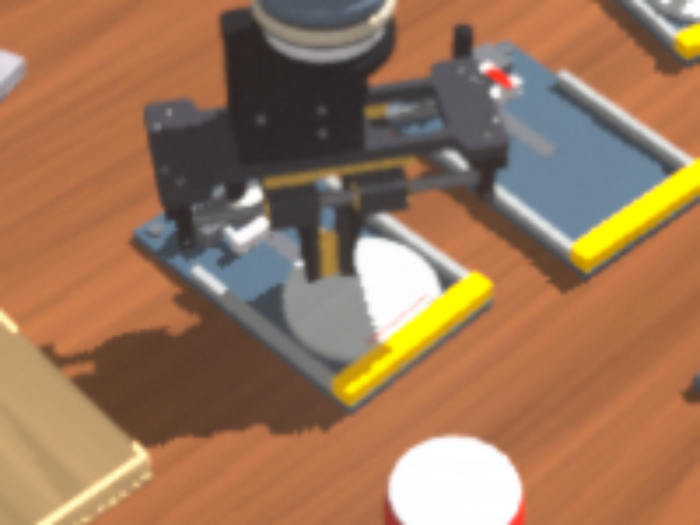

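```bash
python3 - <<'E'
from h import *
o=np.array([565.5,-198.7]);a=np.radians(1.65)
for n in ("scene","side"):
    c=cam(n); P=[[*fromjig([80,y],o,a),18] for y in (-57,57)]+[[*fromjig([94,y],o,a),18] for y in (-57,57)]+[[*fromjig([80,y],o,a),14] for y in (-31,31)]
    q=proj(c,P); print(n,q.round(1).tolist())
    x0,y0=q.min(0).astype(int)-30; x1,y1=q.max(0).astype(int)+30
    im=cv2.resize(c["pixels"][y0:y1,x0:x1],None,fx=6,fy=6,interpolation=cv2.INTER_NEAREST)
    for i,p in enumerate(q): cv2.circle(im,tuple(int(v) for v in ((p-[x0,y0]+.5)*6)),3,(255,0,255) if i>3 else (0,255,0),-1)
    cv2.imwrite(f"pics/{n}7.png",im); print(im.shape)
E
```

```text
scene [[244.1, 337.7], [284.8, 306.8], [249.2, 341.7], [289.8, 310.4], [253.8, 331.7], [275.9, 314.9]]
(570, 630, 3)
side [[254.0, 171.2], [242.0, 186.5], [250.1, 170.8], [238.0, 185.9], [251.5, 175.6], [245.0, 183.9]]
(456, 456, 3)
```

View pics/scene7.png

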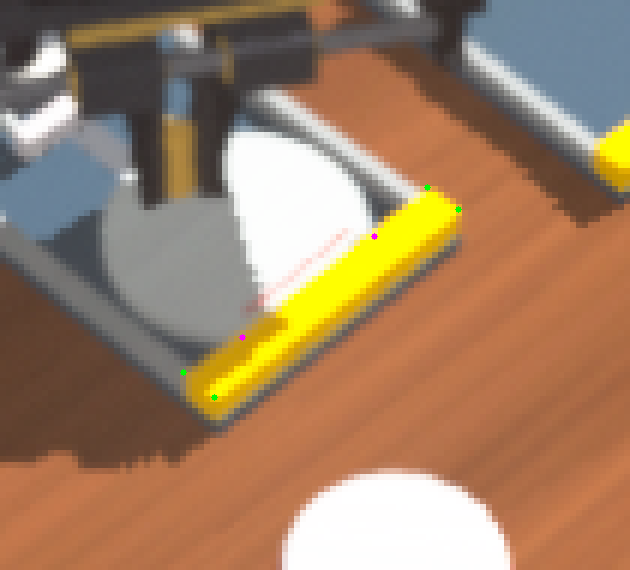

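View pics/side7.png

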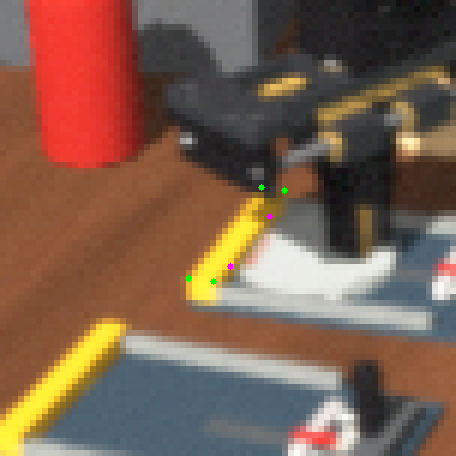

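Emit:
{"name": "carry_out", "arguments": {"series": [[0,15.5,23,0],[0,15.5,23,0],[0,15.5,23,0]], "gripper": 30}}

```text
time: 7.45
position: [614.0, -194.9, 18.1]
eef_rot: [2.679, 1.57, 2.155]
wrist_force: [-0.3, -0.1, -0.2]
width: 0.299
```

```bash
python3 - <<'E'
from h import *
s,r=st(); print(r.T@[0,-85,0])
E
```

```text
t 7.5 tcp [ 614.  -194.9   18.1] ty [0.5   0.866 0.   ] yawdeg of ty 60.0 F [-0.3 -0.1 -0.2] w 26.0
[-4.68702135e-02 -7.35876239e+01  4.25424425e+01]
```

Emit:
{"name": "carry_out", "arguments": {"series": [[-30,0,0,0],[-65,0,0,0],[-100,3,6,-0.14],[-140,7,14,-0.28],[-180,11,22,-0.42],[-187,14,28,-0.552],[-187,14,28,-0.552],[-187,14,28,-0.552]]}}

```text
time: 8.25
position: [643.8, -197.6, 204.1]
eef_rot: [2.936, 1.568, 2.962]
wrist_force: [-0.2, -0.6, -0.8]
width: 0.341
```

```bash
python3 - <<'E'
from h import *
s,r=st(); c=cam("wrist","w8.png"); print(s["joints"].round(2))
E
```

```text
t 8.2 tcp [ 643.8 -197.6  204.1] ty [-0.025  1.     0.001] yawdeg of ty 91.4 F [-0.2 -0.6 -0.8] w 29.6
[ 0.57  0.53 -0.5   1.53  0.27  1.15  1.61]
```

View pics/w8.png

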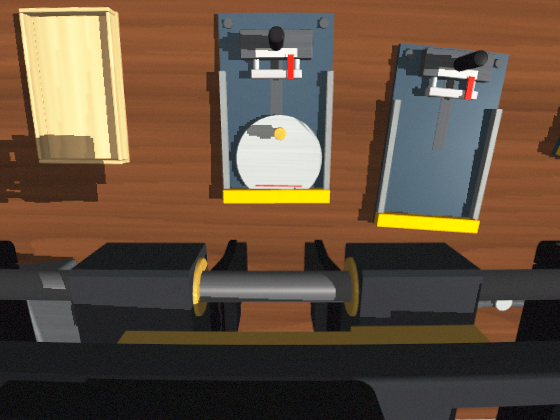

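```bash
python3 - <<'E'
from h import *
c=cam("wrist")
o,a=jig(c,(215,150,340,220)); plate(c,(225,100,335,195),o,a)
# post top
h=cv2.cvtColor(c["pixels"],cv2.COLOR_BGR2HSV)
for b in blobs(cv2.inRange(h,np.array((0,0,0)),np.array((180,255,45)))[:100],20): 
    if b[1][4]<1000: print("dark",b[0],b[1],tojig(onz(c,[b[0]],56)[0,:2],o,a))
print("post pred",proj(c,[[*fromjig([-79,0],o,a),56]]))
jig(c,(350,190,490,235))
m=mask(c,(18,40,150),(27,170,255)); bs=max(blobs(m[:, :150]),key=lambda b:b[1][4]); print(bs[:2])
for p in ([30,12],[116,10],[127,162],[37,162]): print("tray rim",p,onz(c,[p],20)[0,:2].round(1))
E
```

```text
bar rect [ 652.7 -196.2] [ 13.2 113.4]
jig origin [ 565.7 -198.3] ang deg 1.40
red px [283.0, 186.0] n 37 mid [ 641.3 -189.2] dir deg -88.6 len 38.6 jig [75.8  7.3]
stud? px [279.4, 133.6] [274, 128, 12, 12, 115] mean [ 585.5 -194.9] circ [ 585.4 -194.8] r 5.7 jig [19.8  2.9]
stud? px [274.1, 189.7] [225, 189, 105, 2, 151] mean [ 639.9 -198.6] circ [ 640.1 -195.8] r 51.6 jig [74.1 -2.1]
disc ctr [ 612.8 -194.4] r 44.2 in 165/310 jig [47.1  2.8]
dark [274.4, 41.5] [268, 27, 15, 24, 169] [-58.24873177  -1.73312938]
dark [395.7, 68.3] [392, 49, 7, 42, 51] [-37.21355441 104.40180453]
dark [422.3, 63.1] [419, 49, 8, 28, 99] [-41.8293627  127.58974613]
dark [466.8, 61.8] [453, 51, 32, 21, 351] [-43.63212731 167.29340768]
post pred [[276.44306677  15.1297554 ]]
bar rect [678.6 -27.4] [113.7  13.8]
jig origin [591.7 -23.6] ang deg -2.54
([74.9, 78.3], [19, 7, 110, 157, 11931])
tray rim [30, 12] [ 475.6 -437.1]
tray rim [116, 10] [ 474.2 -352.4]
tray rim [127, 162] [ 618.5 -352.8]
tray rim [37, 162] [ 620.2 -450.1]
```

```bash
python3 - <<'E'
from h import *
c=cam("wrist"); o=np.array([565.6,-198.5]);a=np.radians(1.55)
for v in (0,5,10,15): print(v,proj(c,[[*fromjig([-79+v,0],o,a),56],[*fromjig([-79+v,0],o,a),19],[*fromjig([-48+v,35],o,a),17]]).round(0).tolist())
cv2.imwrite("pics/z8.png",cv2.resize(c["pixels"][0:210,200:350],None,fx=3.8,fy=2.85*1.0))
cv2.imwrite("pics/z9.png",cv2.resize(c["pixels"][10:90,205:345],None,fx=5,fy=5))
E
```

```text
0 [[276.0, 15.0], [276.0, 27.0], [312.0, 62.0]]
5 [[276.0, 21.0], [276.0, 32.0], [312.0, 67.0]]
10 [[276.0, 28.0], [276.0, 38.0], [312.0, 73.0]]
15 [[276.0, 34.0], [276.0, 44.0], [312.0, 78.0]]
```

View pics/z9.png

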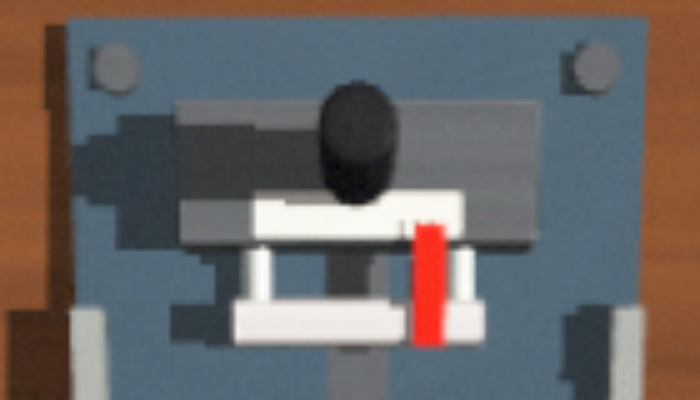

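Emit:
{"name": "carry_out", "arguments": {"series": [[20,0,-35,0],[45,0,-70,0],[70,0,-105,0],[95,1,-130,0],[120,1,-142,0],[129,1,-142,0],[129,1,-142,0],[129,1,-142,0]], "gripper": 40}}

```text
time: 9.2
position: [505.1, -200.6, 77.3]
eef_rot: [-0.024, 1.569, 0.004]
wrist_force: [0.6, -0.3, 0.9]
width: 0.458
```

```bash
python3 - <<'E'
from h import *
s,r=st(); o=np.array([565.6,-198.5]);a=np.radians(1.55); print(tojig(s["position"][:2],o,a).round(1))
t=np.r_[fromjig([-64,0],o,a),26]; print((r.T@(t-s["position"])).round(1))
c=cam("wrist","w10.png");print(proj(c,[[*t[:2],56]]))
E
```

```text
t 9.2 tcp [ 505.1 -200.6   77.3] ty [-0.029  1.    -0.   ] yawdeg of ty 91.6 F [ 0.6 -0.3  0.9] w 39.8
[-60.5  -0.4]
[51.3  0.4 -3.6]
[[275.78064801 238.17890636]]
```

View pics/w10.png

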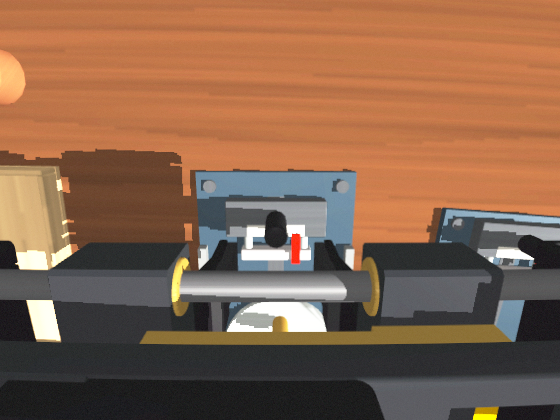

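Emit:
{"name": "carry_out", "arguments": {"series": [[20,0,-1,0],[40,0,-2,0],[50,0,-2,0],[51,0,-2,0],[51,0,-2,0],[51,0,-2,0]]}}

```text
time: 9.85
position: [502.4, -201.0, 26.5]
eef_rot: [-0.302, 1.569, -0.274]
wrist_force: [-0.2, -0.2, 0.0]
width: 0.459
```

Emit:
{"name": "carry_out", "arguments": {"series": [[0,0,0,0],[0,0,0,0],[0,0,0,0],[0,0,0,0]], "gripper": 2, "squeeze": 40}}

```text
time: 10.25
position: [501.4, -200.9, 25.7]
eef_rot: [-0.443, 1.57, -0.415]
wrist_force: [0.3, -0.8, -0.2]
width: 0.179
```

```bash
python3 - <<'E'
from h import *
s,r=st(); o=np.array([565.6,-198.5]);a=np.radians(1.55); print(tojig(s["position"][:2],o,a).round(1))
E
```

```text
t 10.2 tcp [ 501.4 -200.9   25.7] ty [-0.028  1.    -0.   ] yawdeg of ty 91.6 F [ 0.3 -0.8 -0.2] w 15.5
[-64.3  -0.7]
```

Emit:
{"name": "carry_out", "arguments": {"series": [[0,0,5,0],[0,0,10,0],[0,0,15,0],[0,0,20,0],[0,0,25,0],[0,0,30,0],[0,0,35,0],[0,0,38,0],[0,0,38,0],[0,0,38,0]]}}

```text
time: 11.25
position: [534.7, -199.6, 25.5]
eef_rot: [3.132, 1.56, -3.124]
wrist_force: [-9.9, 1.9, 11.7]
width: 0.15
```

```bash
python3 - <<'E'
from h import *
s,r=st(); o=np.array([565.6,-198.5]);a=np.radians(1.55); print(tojig(s["position"][:2],o,a).round(1))
E
```

```text
t 11.2 tcp [ 534.7 -199.6   25.5] ty [-0.028  1.     0.   ] yawdeg of ty 91.6 F [-9.9  1.9 11.7] w 13.1
[-30.9  -0.3]
```

Emit:
{"name": "carry_out", "arguments": {"series": [[0,0,3,0],[0,0,6,0],[0,0,6,0],[0,0,6,0],[0,0,6,0]]}}

```text
time: 11.75
position: [539.7, -199.5, 25.5]
eef_rot: [3.136, 1.558, -3.119]
wrist_force: [-12.2, 1.4, 14.4]
width: 0.147
```

```bash
python3 - <<'E'
from h import *
s,r=st(); o=np.array([565.6,-198.5]);a=np.radians(1.55); print(tojig(s["position"][:2],o,a).round(1))
c=cam("wrist"); cv2.imwrite("pics/w11.png",c["pixels"]); c=cam("scene"); cv2.imwrite("pics/s11.png",cv2.resize(c["pixels"][250:350,180:300],None,fx=6,fy=6))
E
```

```text
t 11.8 tcp [ 539.7 -199.5   25.5] ty [-0.027  1.     0.   ] yawdeg of ty 91.6 F [-12.2   1.4  14.4] w 12.8
[-26.   -0.3]
```

View pics/s11.png

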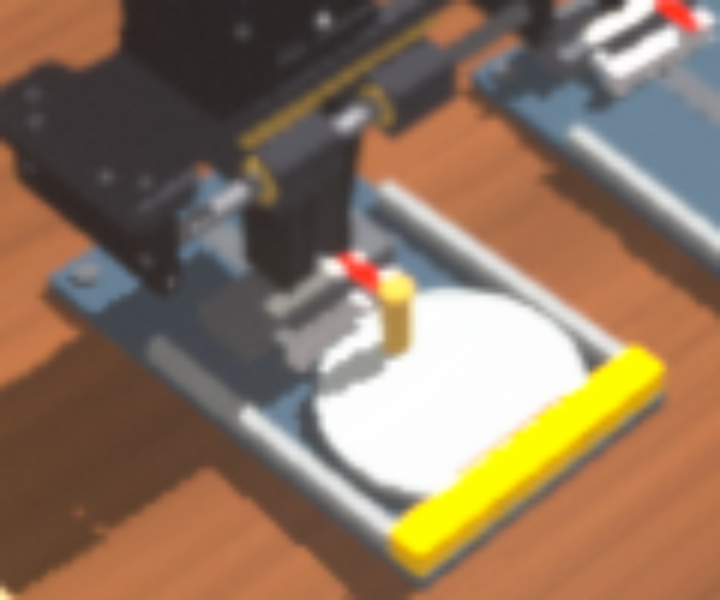

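Emit:
{"name": "carry_out", "arguments": {"series": [[0,0,3,0],[0,0,3,0],[0,0,3,0],[0,0,3,0]]}}

```text
time: 12.25
position: [541.6, -199.4, 25.5]
eef_rot: [3.138, 1.556, -3.118]
wrist_force: [-14.7, 2.6, 16.0]
width: 0.148
```

```bash
python3 - <<'E'
from h import *
s,r=st(); o=np.array([565.6,-198.5]);a=np.radians(1.55); print(tojig(s["position"][:2],o,a).round(1))
E
```

```text
t 12.2 tcp [ 541.6 -199.4   25.5] ty [-0.027  1.     0.   ] yawdeg of ty 91.6 F [-14.7   2.6  16. ] w 12.9
[-24.   -0.3]
```

Emit:
{"name": "carry_out", "arguments": {"series": [[0,0,-3,0],[0,0,-6,0],[0,0,-6,0]]}}

```text
time: 12.55
position: [541.7, -199.4, 25.6]
eef_rot: [2.902, 1.57, 2.93]
wrist_force: [-2.8, 1.2, 3.1]
width: 0.148
```

Emit:
{"name": "carry_out", "arguments": {"series": [[0,0,0,0],[0,0,0,0],[0,0,0,0]], "gripper": 36}}

```text
time: 12.85
position: [542.9, -199.8, 25.5]
eef_rot: [-0.045, 1.57, -0.017]
wrist_force: [0.7, -0.5, 0.2]
width: 0.339
```

```bash
python3 - <<'E'
from h import *
s,r=st(); o=np.array([565.6,-198.5]);a=np.radians(1.55); print(tojig(s["position"][:2],o,a).round(1))
E
```

```text
t 12.8 tcp [ 542.9 -199.8   25.5] ty [-0.028  1.    -0.   ] yawdeg of ty 91.6 F [ 0.7 -0.5  0.2] w 29.5
[-22.7  -0.7]
```

Emit:
{"name": "carry_out", "arguments": {"series": [[-45,0,0,0],[-80,0,0,0],[-115,0,30,0],[-150,0,60,0],[-178,0,95,0],[-178,0,95,0],[-178,0,95,0]]}}

```text
time: 13.55
position: [637.8, -196.6, 203.5]
eef_rot: [0.24, 1.57, 0.269]
wrist_force: [-0.4, -1.0, -0.9]
width: 0.416
```

```bash
python3 - <<'E'
from h import *
st(); c=cam("wrist","w12.png"); 
o,a=jig(c,(215,150,340,235)); plate(c,(225,100,335,210),o,a)
cv2.imwrite("pics/z12.png",cv2.resize(c["pixels"][10:220,205:345],None,fx=3.5,fy=2.8))
E
```

```text
t 13.6 tcp [ 637.8 -196.6  203.5] ty [-0.029  1.     0.   ] yawdeg of ty 91.7 F [-0.4 -1.  -0.9] w 36.2
bar rect [ 652.2 -196. ] [ 13.3 113. ]
jig origin [ 565.2 -198.4] ang deg 1.57
red px [289.1, 110.6] n 151 mid [ 558.3 -184.7] dir deg 1.9 len 20.6 jig [-6.6 13.8]
red px [267.5, 190.0] n 26 mid [ 641.2 -204.8] dir deg -88.4 len 26.9 jig [75.8 -8.5]
red px [293.0, 191.0] n 15 mid [ 641.5 -177.3] dir deg -88.4 len 15.1 jig [76.8 19. ]
stud? px [278.5, 138.9] [273, 133, 12, 13, 119] mean [ 585.3 -194.9] circ [ 585.4 -194.9] r 5.8 jig [20.2  2.9]
stud? px [272.4, 194.3] [225, 193, 104, 3, 212] mean [ 639.5 -199.3] circ [ 640.1 -195.2] r 51.2 jig [74.3 -2.9]
stud? px [313.5, 207.3] [294, 201, 35, 8, 41] mean [ 651.7 -157.7] circ [ 649.1 -160.4] r 17.3 jig [87.6 38.3]
disc ctr [ 612.9 -194.4] r 44.2 in 158/371 jig [47.8  2.7]
```

View pics/z12.png

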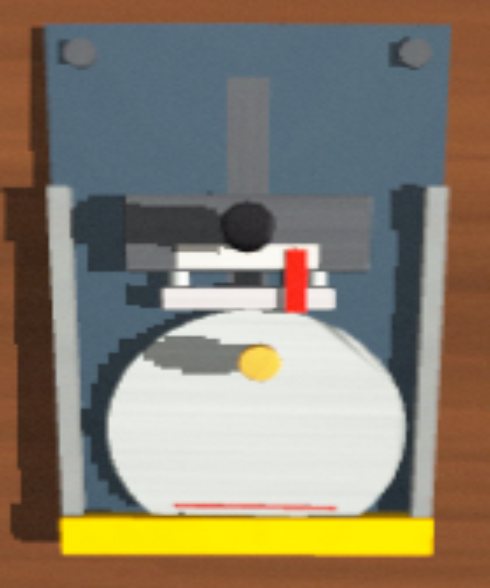

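Emit:
{"name": "carry_out", "arguments": {"series": [[0,45,-4,0],[0,90,-8,0],[0,135,-12,0],[0,180,-16,0],[0,225,-20,0],[0,270,-24,0],[0,315,-28,0],[0,362,-28,0],[0,362,-28,0],[0,362,-28,0]]}}

```text
time: 14.6
position: [597.4, 164.4, 202.1]
eef_rot: [-2.687, 1.568, -2.656]
wrist_force: [-0.7, -1.2, -0.1]
width: 0.417
```

```bash
python3 - <<'E'
from h import *
s,r=st(); c=cam("wrist","w13.png"); print(s["joints"].round(2))
o,a=jig(c,(150,120,450,240)); plate(c,(180,60,400,215),o,a)
E
```

```text
t 14.6 tcp [597.4 164.4 202.1] ty [-0.031  1.    -0.001] yawdeg of ty 91.8 F [-0.7 -1.2 -0.1] w 36.3
[ 0.09  0.46 -0.59  1.67  0.28  1.1   1.02]
bar rect [605.6 168.5] [114.  15.]
jig origin [521.2 189.8] ang deg -14.15
red px [331.1, 70.2] n 155 mid [477.5 215.8] dir deg -15.9 len 21.5 jig [-48.7  14.5]
stud? px [272.0, 152.2] [267, 150, 11, 8, 26] mean [557.  159.9] circ [559.2 160. ] r 5.4 jig [ 42.  -20.2]
stud? px [280.1, 189.0] [235, 176, 91, 27, 147] mean [592.8 169.1] circ [593.3 169.3] r 46.2 jig [74.4 -2.6]
disc ctr [552.4 186.1] r 44.5 in 169/291 jig [31.1  4. ]
```

View pics/w13.png

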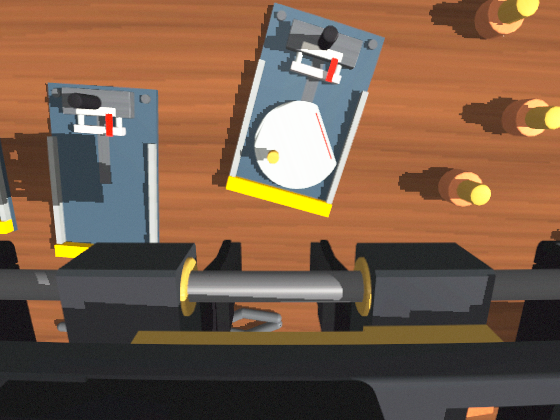

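```bash
python3 - <<'E'
from h import *
c=cam("wrist"); o=np.array([521.2,189.8]);a=np.radians(-14.15)
h=cv2.cvtColor(c["pixels"],cv2.COLOR_BGR2HSV)
m=np.zeros(h.shape[:2],np.uint8); sub=h[95:175,308:345]; m[95:175,308:345]=((sub[...,1]>30)&((sub[...,0]<12)|(sub[...,0]>168))&(sub[...,2]>120))*255
b=max(blobs(m,5),key=lambda b:b[1][4]); q=onz(c,np.argwhere(b[2])[:,::-1],14)[:,:2]
vx,vy,mx,my=cv2.fitLine(q.astype(np.float32),2,0,.01,.01).ravel(); t=(q-[mx,my])@[vx,vy]; print(b[1],[mx,my],np.degrees(np.arctan2(vy,vx)),np.ptp(t),(np.array([mx,my])+np.array([vx,vy])*(t.max()+t.min())/2).round(1))
print("stud",onz(c,[[273,157]],42).round(1))
for v in (0,5,10,15): print(v,proj(c,[[*fromjig([-79+v,0],o,a),56],[*fromjig([-79+v,0],o,a),19]]).round(0).tolist())
print("rails chk",[onz(c,[p],14)[0,:2].round(1).tolist() for p in ([264,60],[231,180],[365,93],[331,206])])
cv2.imwrite("pics/z13.png",cv2.resize(c["pixels"][0:220,220:390],None,fx=3.5,fy=2.7))
E
```

```text
[317, 112, 17, 46, 77] [np.float32(541.0041), np.float32(212.08835)] 22.20699 48.85479762473266 [541.1 212.1]
stud [[562.4 159.1  42. ]]
0 [[336.0, 20.0], [329.0, 32.0]]
5 [[334.0, 27.0], [327.0, 37.0]]
10 [[332.0, 33.0], [326.0, 42.0]]
15 [[330.0, 39.0], [324.0, 48.0]]
rails chk [[470.9, 147.7], [590.9, 114.8], [498.8, 249.5], [616.5, 223.2]]
```

View pics/z13.png

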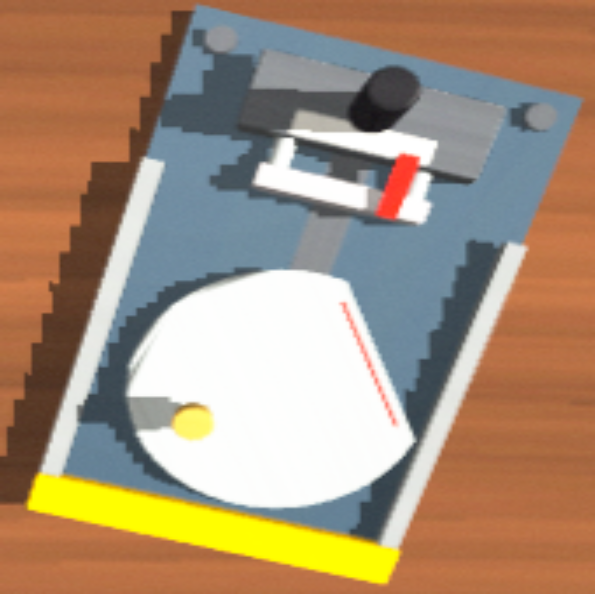

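Emit:
{"name": "carry_out", "arguments": {"series": [[20,0,-5,0.14],[40,-1,-10,0.28],[60,-2,-20,0.42],[90,-3,-30,0.56],[115,-3,-35,0.7],[125,-3,-35,0.73],[125,-3,-35,0.73],[125,-3,-35,0.73]]}}

```text
time: 15.5
position: [564.7, 158.5, 78.7]
eef_rot: [-0.506, 1.57, -1.209]
wrist_force: [0.6, 0.9, 0.6]
width: 0.415
```

```bash
python3 - <<'E'
from h import *
s,r=st(); c=cam("wrist","w14.png"); t=np.array([562.4,160,20]); print((r.T@(t-s["position"])).round(1)); print(proj(c,[[562.4,160,42]]))
cv2.imwrite("pics/z14.png",cv2.resize(c["pixels"][150:350,180:380],None,fx=3,fy=3))
E
```

```text
t 15.5 tcp [564.7 158.5  78.7] ty [ 0.647  0.763 -0.   ] yawdeg of ty 49.7 F [0.6 0.9 0.6] w 36.1
[58.7 -0.3 -2.7]
[[273.97136026 231.32904828]]
```

View pics/z14.png

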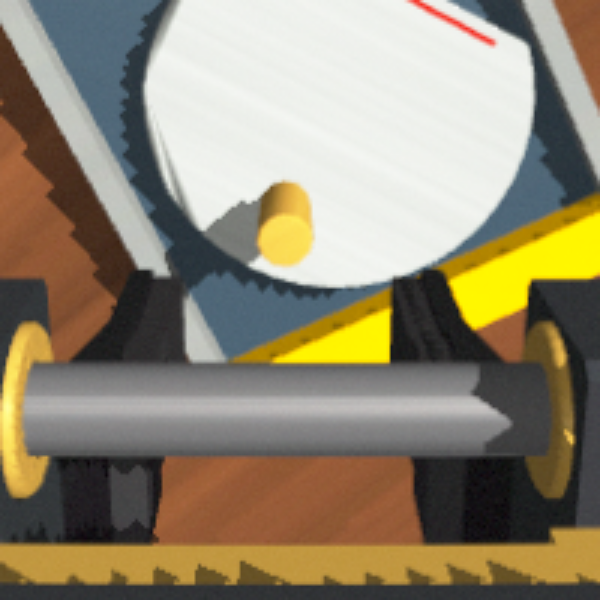

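Emit:
{"name": "carry_out", "arguments": {"series": [[20,0,-1,0],[40,0,-1,0],[50,0,-1.5,0],[56,0,-1.5,0],[56,0,-1.5,0],[56,0,-1.5,0]]}}

```text
time: 16.15
position: [563.7, 161.3, 23.3]
eef_rot: [1.055, 1.569, 0.353]
wrist_force: [0.6, -0.4, -0.3]
width: 0.413
```

Emit:
{"name": "carry_out", "arguments": {"series": [[0,0,0,0],[0,0,0,0],[0,0,0,0],[0,0,0,0]], "gripper": 2, "squeeze": 25}}

```text
time: 16.55
position: [562.9, 160.7, 22.8]
eef_rot: [-1.127, 1.57, -1.828]
wrist_force: [-1.8, -2.6, 2.4]
width: 0.139
```

```bash
python3 - <<'E'
from h import *
s,r=st(); c=cam("wrist"); o=np.array([521.2,189.8]);a=np.radians(-14.15)
al=-67.8; u=lambda d:27*np.array([np.cos(np.radians(d)),np.sin(np.radians(d))])
for k in range(1,9):
    th=-63.2*k/8; d=np.r_[u(al+th)-u(al),0]; print(k,(r.T@d).round(1),"%.3f"%-np.radians(th))
E
```

```text
t 16.6 tcp [562.9 160.7  22.8] ty [ 0.646  0.764 -0.001] yawdeg of ty 49.8 F [-1.8 -2.6  2.4] w 12.1
1 [ 0.  -3.2 -1.9] 0.138
2 [ 0.  -6.  -4.3] 0.276
3 [ 0.  -8.6 -7. ] 0.414
4 [  0.  -10.7 -10.1] 0.552
5 [  0.  -12.4 -13.4] 0.689
6 [  0.  -13.6 -16.9] 0.827
7 [  0.  -14.3 -20.6] 0.965
8 [  0.  -14.5 -24.3] 1.103
```

Emit:
{"name": "carry_out", "arguments": {"series": [[0,-3.2,-1.9,0.138],[0,-6,-4.3,0.276],[0,-8.6,-7,0.414],[0,-10.7,-10.1,0.552],[0,-12.4,-13.4,0.689],[0,-13.6,-16.9,0.827],[0,-14.3,-20.6,0.965],[0,-14.5,-24.3,1.103],[0,-14.5,-24.3,1.103]]}}

```text
time: 17.5
position: [534.8, 166.1, 22.8]
eef_rot: [0.294, 1.57, -1.51]
wrist_force: [-1.5, 0.5, 2.2]
width: 0.127
```

Emit:
{"name": "carry_out", "arguments": {"series": [[0,-3.2,-1.9,0.138],[0,-6,-4.3,0.276],[0,-8.6,-7,0.414],[0,-10.7,-10.1,0.552],[0,-12.4,-13.4,0.689],[0,-13.6,-16.9,0.827],[0,-14.3,-20.6,0.965],[0,-14.5,-24.3,1.103],[0,-14.5,-24.3,1.103],[0,-14.5,-24.3,1.103]]}}

```text
time: 18.5
position: [526.6, 193.2, 22.8]
eef_rot: [-1.71, 1.57, 1.671]
wrist_force: [-1.3, 0.4, 4.4]
width: 0.128
```

```bash
python3 - <<'E'
from h import *
s,r=st()
c=cam("scene"); cv2.imwrite("pics/s15.png",cv2.resize(c["pixels"][150:270,280:420],None,fx=5,fy=5)); 
o=np.array([521.2,189.8]);a=np.radians(-14.15); print(tojig(s["position"][:2],o,a).round(1))
t=np.r_[fromjig([21,0],o,a),22]; print((r.T@(t-s["position"])).round(1)); print("jigx in tool",(r.T@[np.cos(a),np.sin(a),0]).round(3))
E
```

```text
t 18.5 tcp [526.6 193.2  22.8] ty [ 0.236 -0.972 -0.001] yawdeg of ty -76.3 F [-1.3  0.4  4.4] w 11.2
[4.4 4.6]
[  0.8  11.8 -12.6]
jigx in tool [-0.     0.467 -0.884]
```

View pics/s15.png

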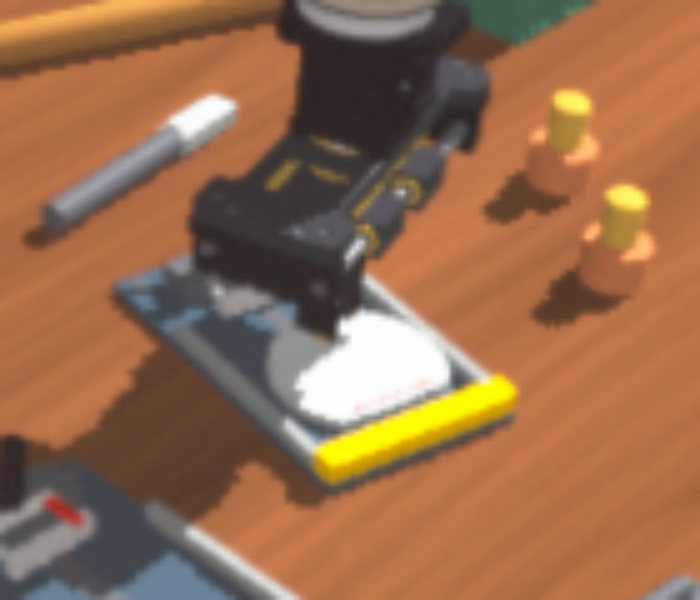

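Emit:
{"name": "carry_out", "arguments": {"series": [[0,3,-3,0],[0,6,-6,0],[0,9,-9,0],[0,12,-13,0],[0,13,-15,0],[0,14,-17,0],[0,14,-17,0],[0,14,-17,0]]}}

```text
time: 19.35
position: [540.0, 185.8, 22.7]
eef_rot: [-0.428, 1.558, 2.953]
wrist_force: [-14.5, 3.5, 17.5]
width: 0.13
```

```bash
python3 - <<'E'
from h import *
s,r=st()
o=np.array([521.2,189.8]);a=np.radians(-14.15); print(tojig(s["position"][:2],o,a).round(1))
E
```

```text
t 19.4 tcp [540.  185.8  22.7] ty [ 0.237 -0.972 -0.005] yawdeg of ty -76.3 F [-14.5   3.5  17.5] w 11.3
[19.2  0.7]
```

Emit:
{"name": "carry_out", "arguments": {"series": [[0,-1.2,2.2,0],[0,-2.4,4.4,0],[0,-2.4,4.4,0]]}}

```text
time: 19.65
position: [540.0, 185.9, 22.8]
eef_rot: [-0.869, 1.567, 2.511]
wrist_force: [-5.0, 3.5, 6.0]
width: 0.129
```

Emit:
{"name": "carry_out", "arguments": {"series": [[0,0,0,0],[0,0,0,0],[0,0,0,0]], "gripper": 36}}

```text
time: 19.95
position: [542.0, 183.6, 22.3]
eef_rot: [2.236, 1.57, -0.671]
wrist_force: [0.5, -0.3, -0.6]
width: 0.319
```

Emit:
{"name": "carry_out", "arguments": {"series": [[-30,0,0,0],[-60,0,0,0],[-90,0,0,-0.149],[-120,0,0,-0.298],[-150,0,0,-0.447],[-180,0,0,-0.596],[-180,0,0,-0.745],[-180,0,0,-0.894],[-180,0,0,-1.04],[-180,0,0,-1.18]]}}

```text
time: 20.95
position: [541.9, 183.6, 202.4]
eef_rot: [1.076, 1.57, -0.647]
wrist_force: [0.2, -0.1, -0.4]
width: 0.415
```

```bash
python3 - <<'E'
from h import *
s,r=st()
o=np.array([521.2,189.8]);a=np.radians(-14.15); print(tojig(s["position"][:2],o,a).round(1))
t=np.r_[fromjig([72,0],o,a),203]; print((r.T@(t-s["position"])).round(1))
E
```

```text
t 20.9 tcp [541.9 183.6 202.4] ty [ 0.989 -0.151  0.001] yawdeg of ty -8.7 F [ 0.2 -0.1 -0.4] w 36.1
[21.6 -0.9]
[-0.6 50.3  3.9]
```

Remaining turn: -8.7 → 75.85 = 84.5° = yaw -1.475.

Emit:
{"name": "carry_out", "arguments": {"series": [[0,5,0,-0.149],[0,10,1,-0.298],[0,15,1,-0.447],[0,20,2,-0.596],[0,25,2,-0.745],[0,30,3,-0.894],[0,37,3,-1.04],[0,44,4,-1.18],[0,50,4,-1.33],[0,50,4,-1.475]]}}

```text
time: 21.95
position: [591.5, 171.3, 202.1]
eef_rot: [-0.412, 1.57, -0.66]
wrist_force: [-0.5, 0.1, -0.5]
width: 0.413
```

Emit:
{"name": "carry_out", "arguments": {"series": [[0,0,0,0],[0,0,0,0]]}}

```text
time: 22.15
position: [590.4, 172.0, 202.2]
eef_rot: [-2.418, 1.571, -2.674]
wrist_force: [-0.3, 0.2, -0.4]
width: 0.414
```

```bash
python3 - <<'E'
from h import *
s,r=st(); c=cam("wrist","w16.png")
o,a=jig(c,(200,150,360,240)); plate(c,(215,90,345,212),o,a)
for v in (0,5,10,15,20): print(v,proj(c,[[*fromjig([-79+v,0],o,a),56],[*fromjig([-48+v,20],o,a),17]]).round(0).tolist())
cv2.imwrite("pics/z16.png",cv2.resize(c["pixels"][0:220,195:355],None,fx=3.5,fy=2.7))
E
```

```text
t 22.1 tcp [590.4 172.  202.2] ty [ 0.253  0.967 -0.   ] yawdeg of ty 75.3 F [-0.3  0.2 -0.4] w 36.0
bar rect [605.5 168.2] [113.7  14.3]
jig origin [521.3 190.3] ang deg -14.73
red px [295.0, 191.0] n 11 mid [599.5 191.8] dir deg 75.3 len 10.7 jig [75.2 21.3]
red px [268.5, 192.0] n 12 mid [593.3 164. ] dir deg 75.2 len 11.8 jig [76.3 -7.2]
stud? px [240.8, 195.5] [228, 194, 30, 3, 54] mean [584.1 138.6] circ [585.  140.1] r 14.4 jig [ 73.8 -34.1]
stud? px [306.5, 194.7] [285, 194, 38, 2, 52] mean [599.9 201.7] circ [599.4 198.8] r 18.3 jig [73.1 31. ]
stud? px [315.0, 209.0] [302, 209, 27, 1, 27] mean [616.3 206.6] circ [616.3 206.6] r 13.0 jig [87.7 39.9]
disc ctr [567.8 180.6] r 44.6 in 177/327 jig [47.4  2.4]
0 [[275.0, 22.0], [296.0, 68.0]]
5 [[275.0, 28.0], [296.0, 73.0]]
10 [[275.0, 35.0], [296.0, 79.0]]
15 [[275.0, 41.0], [295.0, 84.0]]
20 [[275.0, 47.0], [295.0, 89.0]]
```

View pics/z16.png

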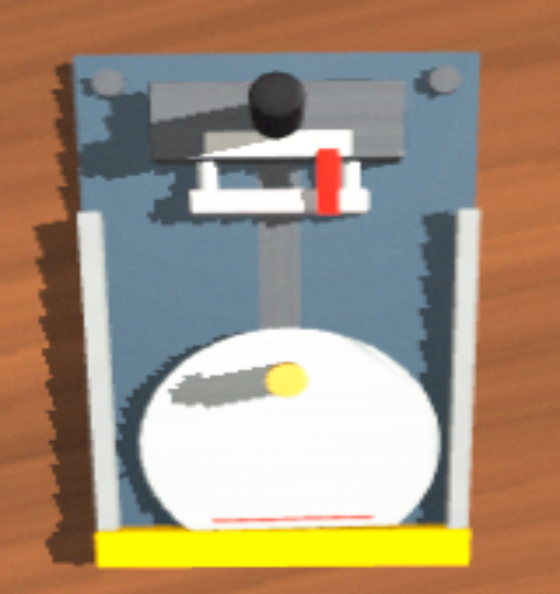

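```bash
python3 - <<'E'
from h import *
s,r=st(); o=np.array([521.3,190.1]);a=np.radians(-14.5)
t=np.r_[fromjig([-68.5,0],o,a),77]; print((r.T@(t-s["position"])).round(1))
E
```

```text
t 22.2 tcp [590.3 172.2 202.3] ty [ 0.253  0.968 -0.   ] yawdeg of ty 75.4 F [ 1.2  0.3 -1.4] w 35.7
[ 125.4   -0.3 -139.8]
```

Emit:
{"name": "carry_out", "arguments": {"series": [[20,0,-35,0],[45,0,-70,0],[70,0,-105,0],[95,0,-130,0],[120,0,-140,0],[125,0,-140,0],[125,0,-140,0],[125,0,-140,0]], "gripper": 40}}

```text
time: 23.0
position: [456.7, 207.8, 78.7]
eef_rot: [0.63, 1.568, 0.375]
wrist_force: [0.1, 0.4, 0.2]
width: 0.46
```

```bash
python3 - <<'E'
from h import *
s,r=st(); o=np.array([521.3,190.1]);a=np.radians(-14.5); print(tojig(s["position"][:2],o,a).round(1))
t=np.r_[fromjig([-68.5,0],o,a),26]; print((r.T@(t-s["position"])).round(1))
c=cam("wrist"); print(proj(c,[[*t[:2],56]])); cv2.imwrite("pics/z17.png",cv2.resize(c["pixels"][150:350,180:380],None,fx=3,fy=3))
E
```

```text
t 23.0 tcp [456.7 207.8  78.7] ty [0.252 0.968 0.002] yawdeg of ty 75.4 F [0.1 0.4 0.2] w 40.0
[-67.   1.]
[52.7 -1.1 -1.7]
[[273.05860056 240.59412371]]
```

View pics/z17.png

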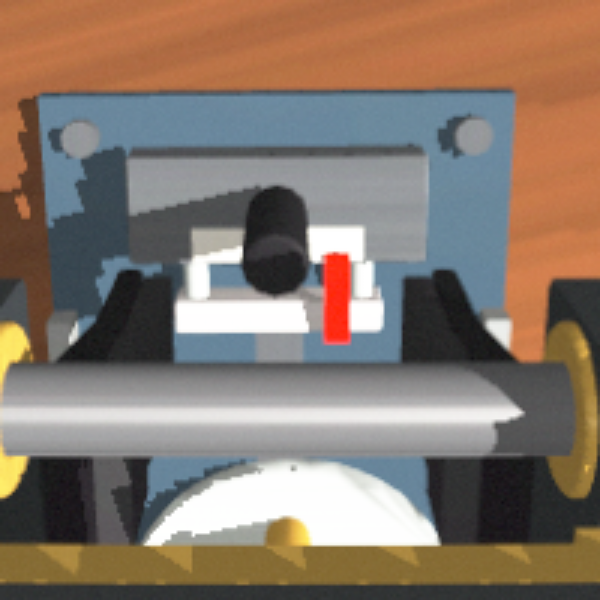

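Emit:
{"name": "carry_out", "arguments": {"series": [[20,-1,-1,0],[40,-1,-1,0],[50,-1,-1,0],[52,-1,-1,0],[52,-1,-1,0],[52,-1,-1,0]]}}

```text
time: 23.65
position: [454.4, 207.2, 26.4]
eef_rot: [0.713, 1.569, 0.46]
wrist_force: [0.3, 0.3, 0.5]
width: 0.455
```

Emit:
{"name": "carry_out", "arguments": {"series": [[0,0,0,0],[0,0,0,0],[0,0,0,0],[0,0,0,0],[0,0,0,0]], "gripper": 2, "squeeze": 40}}

```text
time: 24.15
position: [453.5, 206.4, 25.7]
eef_rot: [-1.654, 1.57, -1.907]
wrist_force: [-1.0, -0.6, 2.2]
width: 0.151
```

Emit:
{"name": "carry_out", "arguments": {"series": [[0,0,5,0],[0,0,10,0],[0,0,15,0],[0,0,20,0],[0,0,25,0],[0,0,30,0],[0,0,35,0],[0,0,40,0],[0,0,42,0],[0,0,42,0]]}}

```text
time: 25.15
position: [489.6, 197.3, 25.6]
eef_rot: [-2.734, 1.562, -2.985]
wrist_force: [-11.1, 0.9, 12.1]
width: 0.147
```

```bash
python3 - <<'E'
from h import *
s,r=st(); o=np.array([521.3,190.1]);a=np.radians(-14.5); print(tojig(s["position"][:2],o,a).round(1),(r.T@s["wrist_force"]).round(1))
E
```

```text
t 25.1 tcp [489.6 197.3  25.6] ty [ 0.248  0.969 -0.003] yawdeg of ty 75.6 F [-11.1   0.9  12.1] w 12.8
[-32.5  -1. ] [-12.   -1.9 -11.1]
```

Emit:
{"name": "carry_out", "arguments": {"series": [[0,0,3,0],[0,0,6,0],[0,0,8,0],[0,0,8,0],[0,0,8,0]]}}

```text
time: 25.65
position: [496.3, 195.5, 25.6]
eef_rot: [-2.744, 1.561, -2.995]
wrist_force: [-13.4, 1.1, 12.8]
width: 0.147
```

```bash
python3 - <<'E'
from h import *
s,r=st(); o=np.array([521.3,190.1]);a=np.radians(-14.5); print(tojig(s["position"][:2],o,a).round(1),(r.T@s["wrist_force"]).round(1))
E
```

```text
t 25.6 tcp [496.3 195.5  25.6] ty [ 0.248  0.969 -0.004] yawdeg of ty 75.6 F [-13.4   1.1  12.8] w 12.8
[-25.6  -1. ] [-12.7  -2.3 -13.4]
```

Emit:
{"name": "carry_out", "arguments": {"series": [[0,0,2.5,0],[0,0,2.5,0],[0,0,2.5,0],[0,0,2.5,0]]}}

```text
time: 26.05
position: [497.9, 195.2, 25.6]
eef_rot: [-2.748, 1.559, -2.998]
wrist_force: [-14.1, 1.4, 15.2]
width: 0.148
```

```bash
python3 - <<'E'
from h import *
s,r=st(); o=np.array([521.3,190.1]);a=np.radians(-14.5); print(tojig(s["position"][:2],o,a).round(1),(r.T@s["wrist_force"]).round(1))
E
```

```text
t 26.1 tcp [497.9 195.2  25.6] ty [ 0.248  0.969 -0.004] yawdeg of ty 75.7 F [-14.1   1.4  15.2] w 12.9
[-23.9  -1. ] [-15.   -2.2 -14.2]
```

Emit:
{"name": "carry_out", "arguments": {"series": [[0,0,-3,0],[0,0,-6,0],[0,0,-6,0]]}}

```text
time: 26.35
position: [497.9, 195.2, 25.7]
eef_rot: [-2.559, 1.57, -2.812]
wrist_force: [-3.2, 0.0, 4.7]
width: 0.149
```

Emit:
{"name": "carry_out", "arguments": {"series": [[0,0,0,0],[0,0,0,0],[0,0,0,0]], "gripper": 36}}

```text
time: 26.65
position: [499.2, 195.3, 25.4]
eef_rot: [0.751, 1.57, 0.497]
wrist_force: [0.5, 0.4, 0.2]
width: 0.337
```

Emit:
{"name": "carry_out", "arguments": {"series": [[-45,0,0,0],[-80,0,0,0],[-115,0,30,0],[-150,0,60,0],[-178,0,95,0],[-178,0,95,0],[-178,0,95,0]]}}

```text
time: 27.35
position: [591.1, 171.0, 203.6]
eef_rot: [0.929, 1.57, 0.675]
wrist_force: [0.3, -0.0, -0.1]
width: 0.415
```

```bash
python3 - <<'E'
from h import *
s,r=st(); c=cam("wrist","w18.png")
o,a=jig(c,(200,150,360,240)); plate(c,(215,90,345,212),o,a)
cv2.imwrite("pics/z18.png",cv2.resize(c["pixels"][0:220,195:355],None,fx=3.5,fy=2.7))
E
```

```text
t 27.4 tcp [591.1 171.  203.6] ty [0.252 0.968 0.001] yawdeg of ty 75.4 F [ 0.3 -0.  -0.1] w 36.1
bar rect [605.7 168.4] [114.1  14.4]
jig origin [521.5 190.4] ang deg -14.63
red px [288.9, 110.3] n 137 mid [517.5 205. ] dir deg -14.6 len 21.6 jig [-7.6 13.1]
red px [268.0, 191.0] n 17 mid [593.2 162.8] dir deg 75.4 len 17.2 jig [76.3 -8.6]
red px [293.5, 190.0] n 12 mid [599.1 189.6] dir deg 75.4 len 11.8 jig [75.2 18.8]
stud? px [238.6, 194.4] [225, 193, 26, 3, 48] mean [583.6 135.7] circ [583.8 134.5] r 12.4 jig [ 73.8 -37.3]
stud? px [306.6, 193.7] [284, 193, 40, 2, 55] mean [600.  201.3] circ [599.4 198.3] r 19.4 jig [73.1 30.4]
stud? px [303.0, 208.0] [287, 208, 33, 1, 33] mean [613.3 194.4] circ [613.3 194.4] r 16.1 jig [87.8 27.1]
disc ctr [568.1 180.6] r 44.6 in 170/333 jig [47.5  2.3]
```

View pics/z18.png

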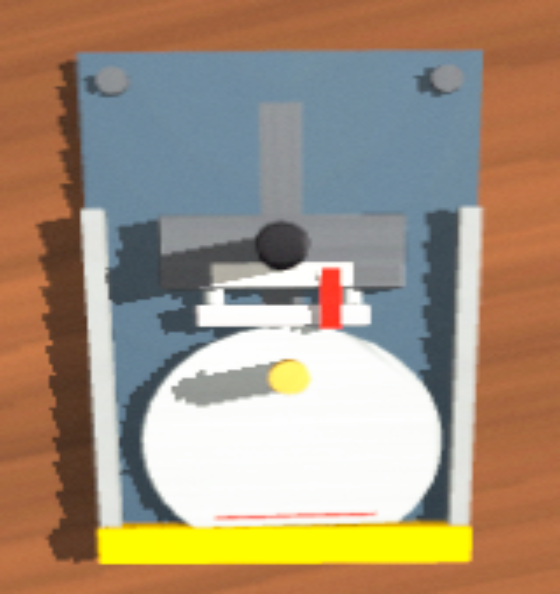

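View pics/w18.png

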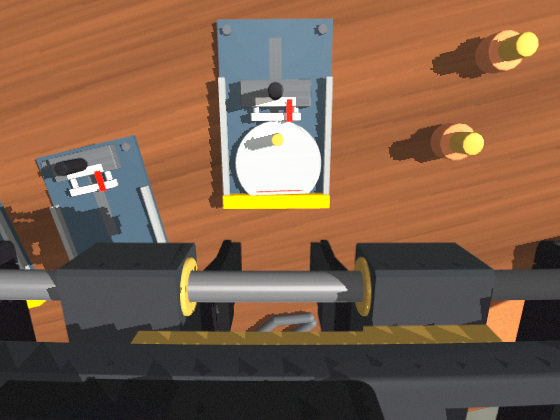

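```bash
python3 - <<'E'
from h import *
s,r=st(); c=cam("wrist")
print(onz(c,[[526,44],[474,143]],52).round(1).tolist())
for n in("scene","side"):
    c=cam(n); h=cv2.cvtColor(c["pixels"],cv2.COLOR_BGR2HSV)
    for p in ([[357,165],[394,173],[405,190],[114,298]] if n=="scene" else [[172,287],[246,309],[191,314],[331,155]]): print(n,onz(c,[p],52)[0,:2].round(0))
c=cam("side"); cv2.imwrite("pics/z19.png",cv2.resize(c["pixels"][220:360,120:320],None,fx=4,fy=4))
E
```

```text
t 27.4 tcp [589.6 171.5 202.5] ty [ 0.25   0.968 -0.001] yawdeg of ty 75.5 F [-0.1  0.8 -0. ] w 36.0
[[511.9, 420.9, 52.0], [587.3, 364.5, 52.0]]
scene [430. 366.]
scene [526. 409.]
scene [595. 359.]
scene [ 417. -396.]
side [588. 368.]
side [417. 379.]
side [513. 423.]
side [ 407. -386.]
```

View pics/z19.png

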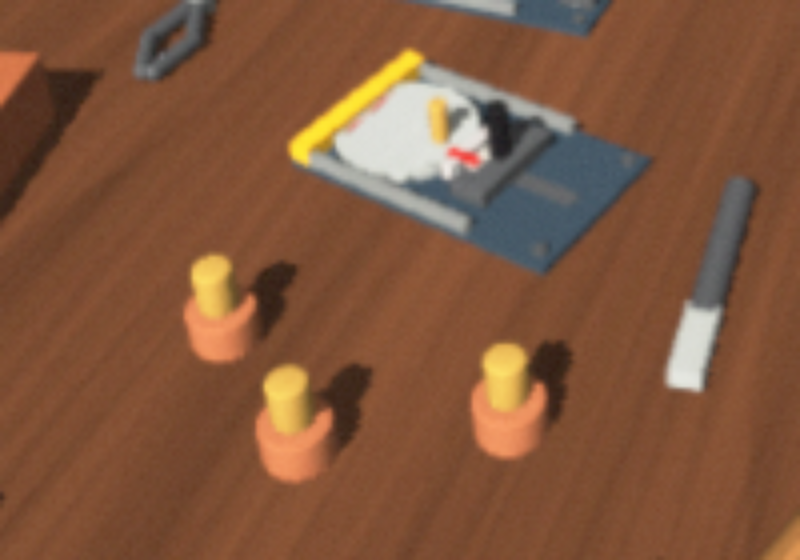

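Emit:
{"name": "carry_out", "arguments": {"series": [[0,45,-12,0],[20,90,-24,0],[40,135,-36,0],[60,170,-48,0],[85,187,-50,0],[102,187,-50,0],[102,187,-50,0],[102,187,-50,0]], "gripper": 50, "squeeze": 30}}

```text
time: 28.4
position: [589.5, 363.0, 101.5]
eef_rot: [-1.366, 1.569, -1.621]
wrist_force: [0.5, -0.3, 1.4]
width: 0.577
```

```bash
python3 - <<'E'
from h import *
s,r=st(); c=cam("wrist","w20.png"); t=np.array([588,365,29]); print((r.T@(t-s["position"])).round(1)); print(proj(c,[[588,365,52],[588,365,24]]).round(0).tolist())
E
```

```text
t 28.4 tcp [589.5 363.  101.5] ty [ 0.252  0.968 -0.002] yawdeg of ty 75.4 F [ 0.5 -0.3  1.4] w 50.2
[72.5  1.7 -1.9]
[[277.0, 226.0], [277.0, 214.0]]
```

View pics/w20.png

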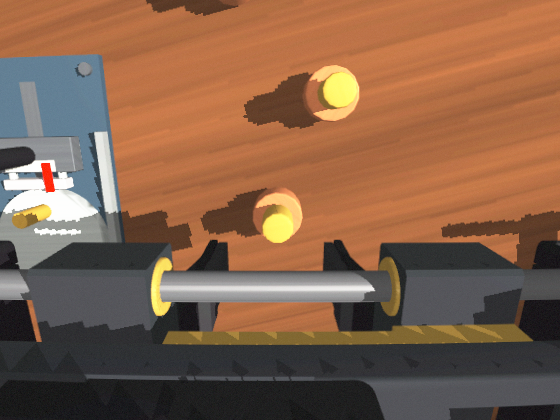

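Emit:
{"name": "carry_out", "arguments": {"series": [[25,1,-1,0],[50,1,-1,0],[65,1,-1,0],[72,1,-1,0],[72,1,-1,0],[72,1,-1,0]]}}

```text
time: 29.05
position: [589.1, 366.6, 30.8]
eef_rot: [0.864, 1.569, 0.61]
wrist_force: [0.0, 1.0, -0.2]
width: 0.572
```

Emit:
{"name": "carry_out", "arguments": {"series": [[0,0,0,0],[0,0,0,0],[0,0,0,0],[0,0,0,0]], "gripper": 5, "squeeze": 30}}

```text
time: 29.45
position: [588.3, 366.3, 29.9]
eef_rot: [0.717, 1.57, 0.464]
wrist_force: [0.2, -0.1, -0.1]
width: 0.294
```

Emit:
{"name": "carry_out", "arguments": {"series": [[-20,0,0,0],[-45,0,0,0],[-70,0,0,0],[-70,0,0,0],[-70,0,0,0]]}}

```text
time: 29.95
position: [587.9, 365.9, 99.0]
eef_rot: [-1.938, 1.57, -2.191]
wrist_force: [0.8, 0.5, -2.7]
width: 0.24
```

```bash
python3 - <<'E'
from h import *
s,r=st(); o=np.array([521.4,190.3]);a=np.radians(-14.6)
t=np.r_[fromjig([50,2.3],o,a),100]; print(t,(r.T@(t-s["position"])).round(1))
c=cam("wrist"); print("W2",onz(c,[[340,90]],52))
E
```

```text
t 29.9 tcp [587.9 365.9  99. ] ty [ 0.25   0.968 -0.   ] yawdeg of ty 75.5 F [ 0.8  0.5 -2.7] w 20.9
[570.36521805 179.92226318 100.        ] [  -0.9 -184.5   29.5]
W2 [[512.74557093 425.54180269  52.        ]]
```

Emit:
{"name": "carry_out", "arguments": {"series": [[0,-30,5,0],[0,-65,10,0],[0,-100,16,0],[0,-135,22,0],[0,-165,27,0],[0,-180,29.5,0],[0,-184.5,29.5,0],[0,-184.5,29.5,0],[0,-184.5,29.5,0]]}}

```text
time: 30.9
position: [570.4, 182.6, 99.4]
eef_rot: [1.827, 1.569, 1.577]
wrist_force: [-0.1, -0.1, -3.0]
width: 0.244
```

```bash
python3 - <<'E'
from h import *
s,r=st(); 
t=np.array([570.4,179.9,46]); print((r.T@(t-s["position"])).round(1))
E
```

```text
t 30.9 tcp [570.4 182.6  99.4] ty [0.248 0.969 0.002] yawdeg of ty 75.7 F [-0.1 -0.1 -3. ] w 21.2
[53.4 -2.7  0.7]
```

Emit:
{"name": "carry_out", "arguments": {"series": [[15,-1,0,0],[30,-1.5,0,0],[42,-1.5,0,0],[50,-1.5,0,0],[53,-1.5,0,0],[55,-1.5,0,0],[55.5,-1.5,0,0],[55.5,-1.5,0,0]]}}

```text
time: 31.7
position: [570.1, 179.0, 49.2]
eef_rot: [-1.392, 1.569, -1.645]
wrist_force: [-13.6, -5.1, 36.6]
width: 0.241
```

```bash
python3 - <<'E'
from h import *
s,r=st(); o=np.array([521.4,190.3]);a=np.radians(-14.6);print(tojig(s["position"][:2],o,a))
E
```

```text
t 31.7 tcp [570.1 179.   49.2] ty [ 0.25   0.968 -0.002] yawdeg of ty 75.5 F [-13.6  -5.1  36.6] w 20.9
[49.9364216   1.29755933]
```

Emit:
{"name": "carry_out", "arguments": {"series": [[-3,0,0,0],[-6,0,0,0],[-6,0,0,0]]}}

```text
time: 32.0
position: [570.4, 178.9, 49.8]
eef_rot: [0.8, 1.57, 0.548]
wrist_force: [0.3, -0.1, -2.6]
width: 0.244
```

```bash
python3 - <<'E'
from h import *
s,r=st()
c=cam("scene"); cv2.imwrite("pics/s21.png",cv2.resize(c["pixels"][150:270,280:420],None,fx=5,fy=5)); 
c=cam("side"); cv2.imwrite("pics/d21.png",cv2.resize(c["pixels"][200:300,150:310],None,fx=5,fy=5)); 
E
```

```text
t 32.0 tcp [570.4 178.9  49.8] ty [0.25  0.968 0.   ] yawdeg of ty 75.5 F [ 0.3 -0.1 -2.6] w 21.2
```

View pics/s21.png

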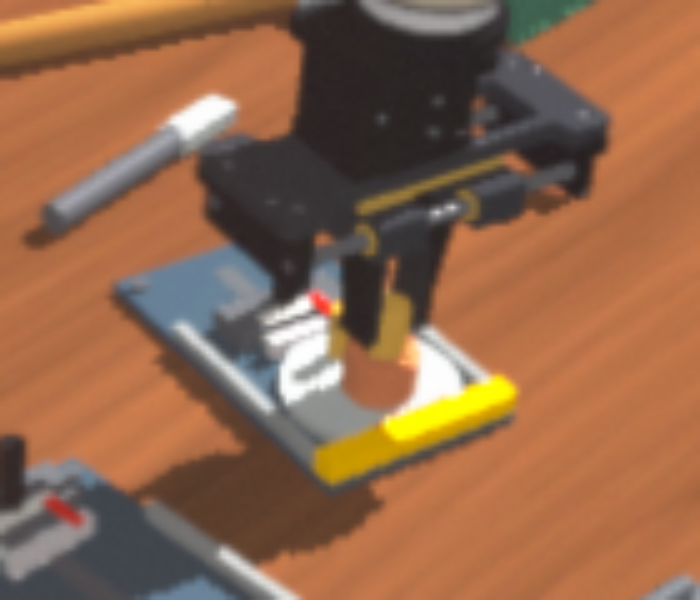

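View pics/d21.png

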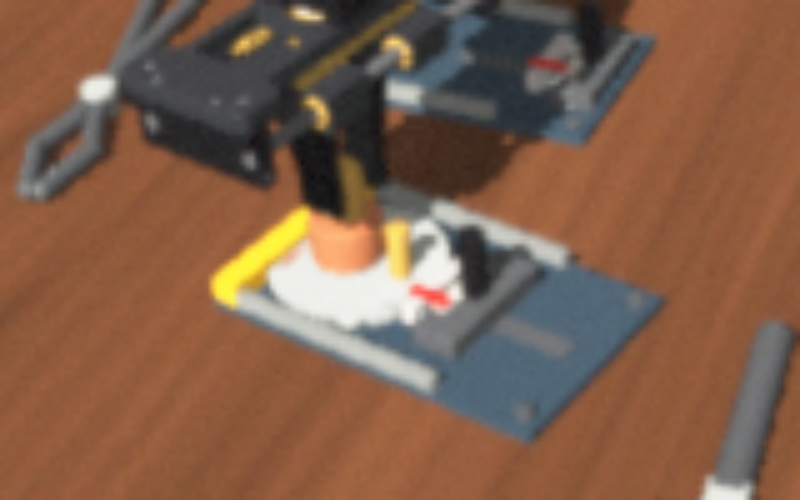

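Emit:
{"name": "carry_out", "arguments": {"series": [[0.5,0,0,0],[1,0,0,0],[1,0,0,0]]}}

```text
time: 32.4
position: [570.3, 178.8, 49.4]
eef_rot: [-2.073, 1.57, -2.326]
wrist_force: [-1.7, -1.3, 5.1]
width: 0.241
```

Emit:
{"name": "carry_out", "arguments": {"series": [[0,0,0,0],[0,0,0,0],[0,0,0,0],[0,0,0,0]], "gripper": 45}}

```text
time: 32.8
position: [570.3, 178.8, 48.8]
eef_rot: [1.247, 1.571, 0.994]
wrist_force: [0.4, 0.1, -0.7]
width: 0.483
```

Emit:
{"name": "carry_out", "arguments": {"series": [[-20,0,0,0],[-50,0,0,0],[-90,0,10,0],[-130,0,25,0],[-155,0,40,0],[-155,0,40,0],[-155,0,40,0]]}}

```text
time: 33.5
position: [608.8, 168.6, 203.9]
eef_rot: [1.798, 1.571, 1.544]
wrist_force: [-0.9, 0.6, -0.2]
width: 0.52
```

```bash
python3 - <<'E'
from h import *
s,r=st(); c=cam("wrist"); grid(c,"w22.png",1)
E
```

```text
t 33.5 tcp [608.8 168.6 203.9] ty [0.251 0.968 0.   ] yawdeg of ty 75.5 F [-0.9  0.6 -0.2] w 45.3
```

View pics/w22.png

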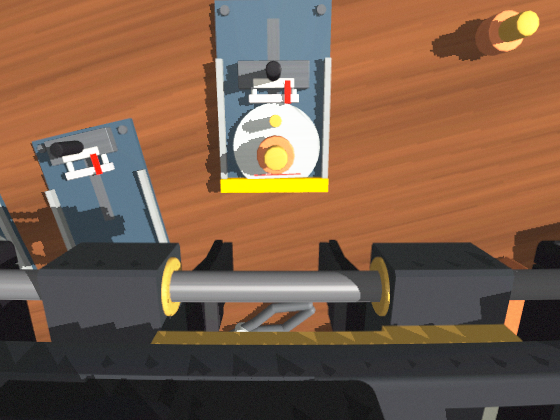

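Emit:
{"name": "carry_out", "arguments": {"series": [[0,35,-25,0],[15,72,-50,0],[30,108,-75,0],[50,144,-100,0],[70,180,-125,0],[90,210,-148,0],[102,222,-158,0],[102,222,-158,0],[102,222,-158,0]], "gripper": 50}}

```text
time: 34.45
position: [512.1, 421.3, 101.4]
eef_rot: [-1.445, 1.568, -1.699]
wrist_force: [-0.5, -0.2, 0.6]
width: 0.573
```

```bash
python3 - <<'E'
from h import *
s,r=st(); c=cam("wrist","w23.png"); t=np.array([512.3,423.5,29]); print((r.T@(t-s["position"])).round(1)); print(proj(c,[[512.3,423.5,52]]).round(0).tolist())
E
```

```text
t 34.5 tcp [512.1 421.3 101.4] ty [ 0.251  0.968 -0.002] yawdeg of ty 75.5 F [-0.5 -0.2  0.6] w 49.9
[72.4  2.3 -0.4]
[[278.0, 228.0]]
```

View pics/w23.png

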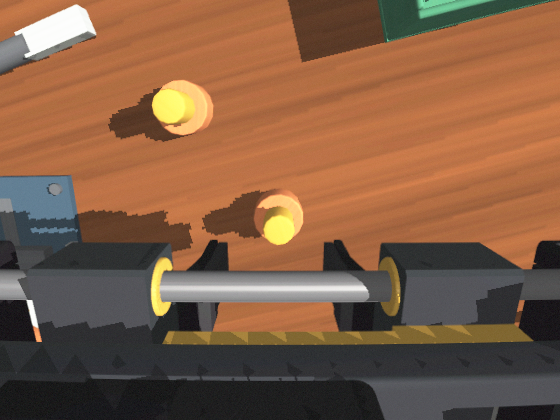

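Emit:
{"name": "carry_out", "arguments": {"series": [[25,1,0,0],[50,1.5,0,0],[65,1.5,0,0],[72,1.5,0,0],[72,1.5,0,0],[72,1.5,0,0]]}}

```text
time: 35.1
position: [512.8, 424.8, 31.2]
eef_rot: [0.9, 1.569, 0.647]
wrist_force: [-0.8, -0.8, -0.2]
width: 0.573
```

Emit:
{"name": "carry_out", "arguments": {"series": [[0,0,0,0],[0,0,0,0],[0,0,0,0],[0,0,0,0],[0,0,0,0]], "gripper": 5, "squeeze": 45}}

```text
time: 35.6
position: [511.8, 424.1, 30.2]
eef_rot: [-1.563, 1.57, -1.816]
wrist_force: [-1.3, -2.5, 3.1]
width: 0.238
```

Emit:
{"name": "carry_out", "arguments": {"series": [[-20,0,0,0],[-45,0,0,0],[-75,0,0,0],[-105,0,0,0],[-125,0,0,0],[-125,0,0,0],[-125,0,0,0]]}}

```text
time: 36.3
position: [511.3, 424.1, 153.9]
eef_rot: [-2.096, 1.569, -2.349]
wrist_force: [-0.5, -0.1, -5.0]
width: 0.236
```

```bash
python3 - <<'E'
from h import *
s,r=st(); o=np.array([565.4,-198.4]);a=np.radians(1.6)
t=np.r_[fromjig([50.5,2.8],o,a),155]; print(t,(r.T@(t-s["position"])).round(1))
c=cam("wrist"); print(onz(c,[[172,105]],52)); cam("side","d24.png")
E
```

```text
t 36.3 tcp [511.3 424.1 153.9] ty [ 0.25   0.968 -0.001] yawdeg of ty 75.5 F [-0.5 -0.1 -5. ] w 20.6
[ 615.80213022 -194.19104892  155.        ] [-5.000e-01 -5.725e+02  2.557e+02]
[[412.6134889  368.50481291  52.        ]]
```

Emit:
{"name": "carry_out", "arguments": {"series": [[0,-25,11,-0.04],[0,-62,28,-0.08],[0,-100,45,-0.12],[0,-140,62,-0.16],[0,-180,80,-0.2],[0,-220,98,-0.24],[0,-260,116,-0.28],[0,-285,128,-0.28],[0,-290,130,-0.28],[0,-290,130,-0.28]]}}

```text
time: 37.4
position: [564.7, 109.9, 153.7]
eef_rot: [-2.979, 1.568, -2.955]
wrist_force: [-0.1, 0.1, -2.7]
width: 0.238
```

```bash
python3 - <<'E'
from h import *
s,r=st()
t=np.array([615.8,-194.2,110]); print(t,(r.T@(t-s["position"])).round(1))
E
```

```text
t 37.4 tcp [564.7 109.9 153.7] ty [-0.024  1.    -0.   ] yawdeg of ty 91.4 F [-0.1  0.1 -2.7] w 20.7
[ 615.8 -194.2  110. ] [  43.7 -305.2   43.8]
```

Emit:
{"name": "carry_out", "arguments": {"series": [[0,-30,5,0],[0,-70,10,0],[0,-110,16,0],[0,-150,22,0],[0,-190,28,0],[0,-230,34,0],[0,-270,40,0],[10,-298,43,0],[25,-305,44,0],[44,-305,44,0]]}}

```text
time: 38.4
position: [618.2, -191.9, 109.9]
eef_rot: [0.86, 1.57, 0.887]
wrist_force: [-0.1, 0.2, -3.6]
width: 0.24
```

Emit:
{"name": "carry_out", "arguments": {"series": [[0,0,0,0],[0,0,0,0],[0,0,0,0]]}}

```text
time: 38.7
position: [618.5, -190.5, 111.9]
eef_rot: [0.291, 1.569, 0.321]
wrist_force: [0.4, 0.7, -3.2]
width: 0.239
```

```bash
python3 - <<'E'
from h import *
s,r=st()
t=np.array([615.8,-194.2,48]); print(t,(r.T@(t-s["position"])).round(1))
c=cam("wrist","w25.png")
E
```

```text
t 38.7 tcp [ 618.5 -190.5  111.9] ty [-0.03  1.    0.  ] yawdeg of ty 91.7 F [ 0.4  0.7 -3.2] w 20.8
[ 615.8 -194.2   48. ] [63.9 -3.6 -2.9]
```

View pics/w25.png

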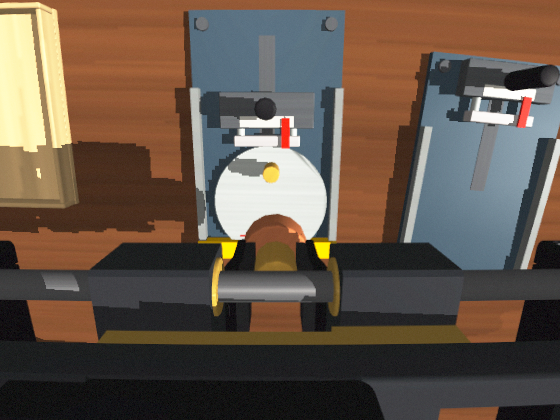

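Emit:
{"name": "carry_out", "arguments": {"series": [[15,-2,-1,0],[30,-3,-2,0],[45,-3,-2.5,0],[55,-3,-2.5,0],[60,-3,-2.5,0],[60,-3,-2.5,0],[60,-3,-2.5,0]]}}

```text
time: 39.45
position: [615.5, -195.4, 51.3]
eef_rot: [-0.022, 1.57, 0.005]
wrist_force: [0.3, 0.5, -3.4]
width: 0.244
```

```bash
python3 - <<'E'
from h import *
s,r=st(); o=np.array([565.4,-198.4]);a=np.radians(1.6); print(tojig(s["position"][:2],o,a))
E
```

```text
t 39.5 tcp [ 615.5 -195.4   51.3] ty [-0.027  1.    -0.   ] yawdeg of ty 91.6 F [ 0.3  0.5 -3.4] w 21.2
[50.19861186  1.61986464]
```

Emit:
{"name": "carry_out", "arguments": {"series": [[1,0,0,0],[2,0,0,0],[3,0,0,0],[3,0,0,0]]}}

```text
time: 39.85
position: [615.1, -195.4, 48.1]
eef_rot: [0.017, 1.571, 0.044]
wrist_force: [0.6, 0.2, -3.5]
width: 0.241
```

Emit:
{"name": "carry_out", "arguments": {"series": [[1,0,0,0],[2,0,0,0],[3,0,0,0],[3,0,0,0]]}}

```text
time: 40.25
position: [615.0, -195.3, 44.8]
eef_rot: [2.641, 1.57, 2.668]
wrist_force: [-0.3, 0.3, -3.5]
width: 0.241
```

Emit:
{"name": "carry_out", "arguments": {"series": [[0.7,0,0,0],[1.4,0,0,0],[1.4,0,0,0]]}}

```text
time: 40.55
position: [615.3, -195.5, 44.2]
eef_rot: [-0.477, 1.57, -0.45]
wrist_force: [-0.9, 0.2, 1.3]
width: 0.24
```

Emit:
{"name": "carry_out", "arguments": {"series": [[0,0,0,0],[0,0,0,0],[0,0,0,0],[0,0,0,0]], "gripper": 45}}

```text
time: 40.95
position: [615.4, -195.3, 43.8]
eef_rot: [-0.027, 1.57, 0.001]
wrist_force: [-0.4, -0.0, -0.4]
width: 0.484
```

Emit:
{"name": "carry_out", "arguments": {"series": [[-20,0,0,0],[-50,0,0,0],[-90,0,10,0],[-130,0,25,0],[-160,0,40,0],[-160,0,40,0],[-160,0,40,0]]}}

```text
time: 41.65
position: [655.4, -194.1, 204.1]
eef_rot: [-0.218, 1.57, -0.19]
wrist_force: [-0.9, 0.6, -0.3]
width: 0.515
```

```bash
python3 - <<'E'
from h import *
s,r=st(); c=cam("wrist"); grid(c,"w26.png",1)
c=cam("scene","s26.png")
t=np.array([410,-390,102]); print((r.T@(t-s["position"])).round(1),s["joints"].round(2))
E
```

```text
t 41.6 tcp [ 655.4 -194.1  204.1] ty [-0.028  1.    -0.   ] yawdeg of ty 91.6 F [-0.9  0.6 -0.3] w 44.8
[ 101.9 -189.  -250.8] [ 0.4   0.51 -0.25  1.52  0.13  1.13  1.72]
```

View pics/w26.png

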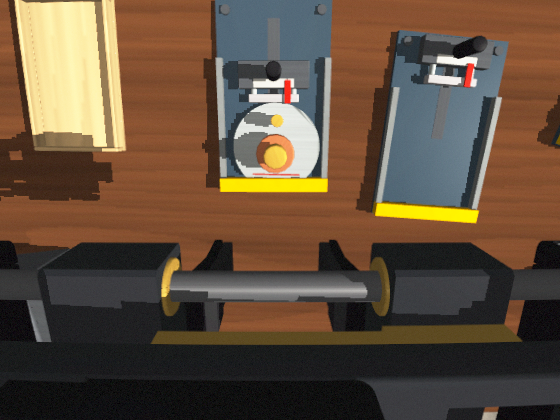

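View pics/s26.png

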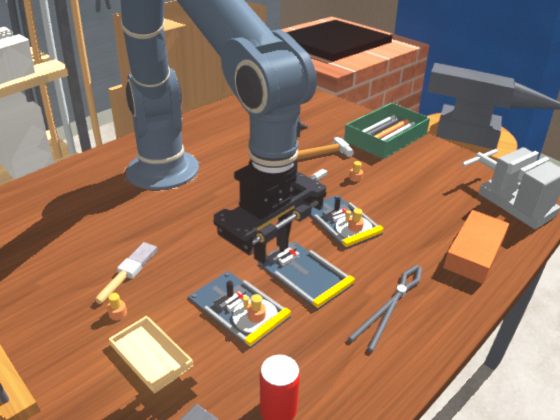

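Emit:
{"name": "carry_out", "arguments": {"series": [[0,-30,-28,0],[0,-60,-57,0],[0,-90,-86,0],[0,-120,-115,0],[0,-150,-144,0],[0,-175,-168,0],[0,-189,-181,0],[0,-189,-181,0],[0,-189,-181,0]], "gripper": 50}}

```text
time: 42.65
position: [479.0, -387.3, 202.6]
eef_rot: [2.018, 1.569, 2.045]
wrist_force: [-0.3, 1.2, -0.0]
width: 0.574
```

```bash
python3 - <<'E'
from h import *
s,r=st(); c=cam("wrist"); grid(c,"w27.png",1)
E
```

```text
t 42.6 tcp [ 479.  -387.3  202.6] ty [-0.027  1.     0.002] yawdeg of ty 91.5 F [-0.3  1.2 -0. ] w 50.0
```

View pics/w27.png

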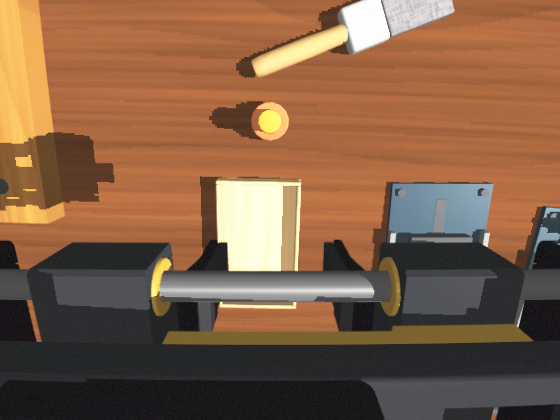

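```bash
python3 - <<'E'
from h import *
s,r=st(); c=cam("wrist"); h=cv2.cvtColor(c["pixels"],cv2.COLOR_BGR2HSV)
W=onz(c,[[270,121]],52)[0]; print(W.round(1))
print("tray",onz(c,[[217,179],[300,180],[297,308],[217,307]],20)[:,:2].round(1).tolist())
t=np.array([*W[:2],102]);print((r.T@(t-s["position"])).round(1))
E
```

```text
t 42.7 tcp [ 479.9 -386.4  202.8] ty [-0.029  1.     0.002] yawdeg of ty 91.7 F [ 1.3  0.1 -0.2] w 50.1
[ 410.9 -392.8   52. ]
tray [[471.4, -447.3], [470.1, -360.4], [621.4, -356.6], [622.8, -450.2]]
[100.8  -4.5 -69.1]
```

Emit:
{"name": "carry_out", "arguments": {"series": [[20,-2,-20,0],[45,-4,-40,0],[70,-4,-60,0],[95,-4,-69,0],[101,-4,-69,0],[101,-4,-69,0],[101,-4,-69,0]]}}

```text
time: 43.45
position: [412.7, -393.8, 103.8]
eef_rot: [-0.416, 1.568, -0.387]
wrist_force: [0.1, 0.2, -0.6]
width: 0.578
```

```bash
python3 - <<'E'
from h import *
s,r=st(); c=cam("wrist","w28.png"); t=np.array([410.9,-392.8,29]); print((r.T@(t-s["position"])).round(1)); print(proj(c,[[410.9,-392.8,52]]).round(0).tolist())
E
```

```text
t 43.5 tcp [ 412.7 -393.8  103.8] ty [-0.029  1.    -0.001] yawdeg of ty 91.7 F [ 0.1  0.2 -0.6] w 50.3
[74.8  1.1 -2. ]
[[277.0, 225.0]]
```

View pics/w28.png

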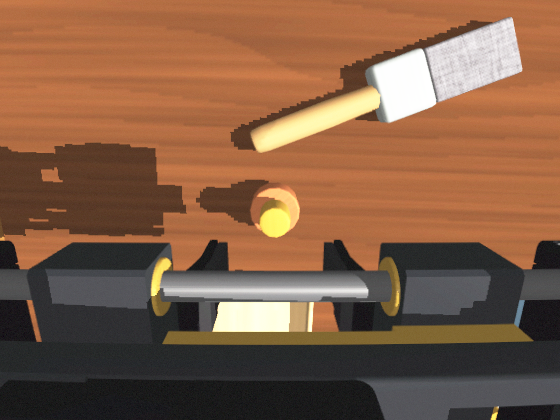

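Emit:
{"name": "carry_out", "arguments": {"series": [[25,0,-1,0],[50,0,-1,0],[66,0,-1,0],[73,0,-1,0],[73,0,-1,0],[73,0,-1,0]]}}

```text
time: 44.1
position: [410.5, -394.6, 30.8]
eef_rot: [-0.654, 1.569, -0.627]
wrist_force: [0.0, -0.5, 0.4]
width: 0.576
```

Emit:
{"name": "carry_out", "arguments": {"series": [[0,0,0,0],[0,0,0,0],[0,0,0,0],[0,0,0,0],[0,0,0,0]], "gripper": 5, "squeeze": 45}}

```text
time: 44.6
position: [409.5, -394.4, 29.8]
eef_rot: [-0.842, 1.57, -0.815]
wrist_force: [-0.3, -0.8, 1.0]
width: 0.241
```

Emit:
{"name": "carry_out", "arguments": {"series": [[-20,0,0,0],[-45,0,0,0],[-60,0,0,0],[-60,-3,35,0],[-60,-6,70,0],[-60,-8,100,0],[-60,-8,104,0],[-60,-8,104,0],[-60,-8,104,0]]}}

```text
time: 45.5
position: [511.7, -399.2, 88.7]
eef_rot: [2.777, 1.568, 2.804]
wrist_force: [-0.9, 0.2, -2.9]
width: 0.241
```

```bash
python3 - <<'E'
from h import *
s,r=st(); t=np.array([512,-403,38]); print((r.T@(t-s["position"])).round(1))
c=cam("wrist","w29.png")
E
```

```text
t 45.5 tcp [ 511.7 -399.2   88.7] ty [-0.026  1.     0.001] yawdeg of ty 91.5 F [-0.9  0.2 -2.9] w 20.9
[50.6 -3.9  0.3]
```

View pics/w29.png

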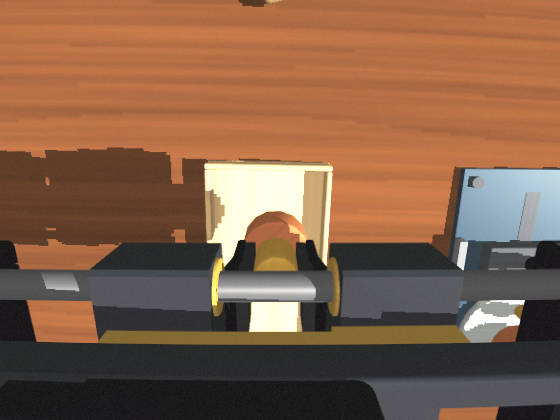

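Emit:
{"name": "carry_out", "arguments": {"series": [[15,-2,0,0],[30,-3,0,0],[45,-3,0,0],[51,-3,0,0],[53,-3,0,0],[54,-3,0,0],[54,-3,0,0]]}}

```text
time: 46.25
position: [514.1, -402.3, 36.0]
eef_rot: [-0.456, 1.57, -0.429]
wrist_force: [-0.2, 0.4, -2.2]
width: 0.242
```

```bash
python3 - <<'E'
from h import *
st()
E
```

```text
t 46.2 tcp [ 514.1 -402.3   36. ] ty [-0.027  1.    -0.   ] yawdeg of ty 91.6 F [-0.2  0.4 -2.2] w 21.0
```

Emit:
{"name": "carry_out", "arguments": {"series": [[0.7,0,0,0],[1.4,0,0,0],[1.8,0,0,0],[1.8,0,0,0]]}}

```text
time: 46.65
position: [513.7, -402.2, 34.0]
eef_rot: [-0.56, 1.571, -0.533]
wrist_force: [0.4, 0.4, -3.4]
width: 0.24
```

Emit:
{"name": "carry_out", "arguments": {"series": [[0.5,0,0,0],[1,0,0,0],[1,0,0,0]]}}

```text
time: 46.95
position: [513.8, -402.3, 33.8]
eef_rot: [-0.912, 1.57, -0.885]
wrist_force: [-2.8, 0.9, 5.6]
width: 0.24
```

Contact with the tray floor; release and lift.

Emit:
{"name": "carry_out", "arguments": {"series": [[0,0,0,0],[0,0,0,0],[0,0,0,0],[0,0,0,0]], "gripper": 45}}

```text
time: 47.35
position: [513.9, -402.2, 32.7]
eef_rot: [-0.075, 1.57, -0.048]
wrist_force: [0.2, 0.3, -0.9]
width: 0.482
```

Emit:
{"name": "carry_out", "arguments": {"series": [[-20,0,0,0],[-50,0,0,0],[-90,0,10,0],[-130,0,30,0],[-170,0,60,0],[-170,0,60,0],[-170,0,60,0]]}}

```text
time: 48.05
position: [574.6, -400.2, 203.5]
eef_rot: [-0.48, 1.569, -0.451]
wrist_force: [-0.3, 0.7, -1.5]
width: 0.517
```

```bash
python3 - <<'E'
from h import *
s,r=st(); c=cam("wrist"); grid(c,"w30.png",1)
t=np.array([470,366,203]); print((r.T@(t-s["position"])).round(1))
c=cam("scene"); print(onz(c,[[357,165]],52)); c=cam("side"); print(onz(c,[[246,309]],52));
E
```

```text
t 48.0 tcp [ 574.6 -400.2  203.5] ty [-0.029  1.    -0.001] yawdeg of ty 91.6 F [-0.3  0.7 -1.5] w 44.9
[-2.000e-01  7.689e+02 -8.270e+01]
[[429.66862399 365.98082104  52.        ]]
[[417.3988587  379.02668381  52.        ]]
```

View pics/w30.png

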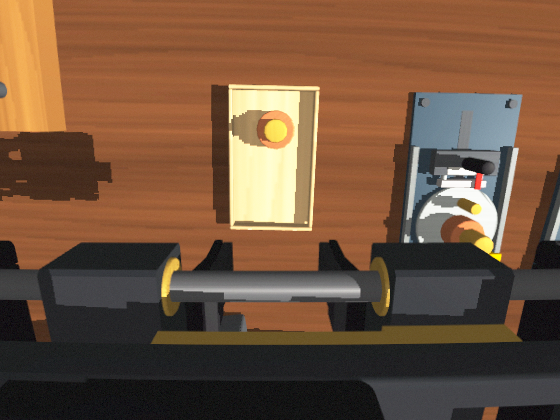

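Emit:
{"name": "carry_out", "arguments": {"series": [[0,35,-4,0],[0,80,-8,0],[0,125,-13,0],[0,170,-18,0],[0,215,-23,0],[0,260,-28,0],[0,305,-33,0],[0,350,-38,0],[0,380,-41,0],[0,385,-41,0]]}}

```text
time: 49.2
position: [520.3, -12.7, 201.9]
eef_rot: [2.586, 1.568, 2.619]
wrist_force: [0.6, 0.6, 0.4]
width: 0.517
```

Emit:
{"name": "carry_out", "arguments": {"series": [[0,35,-4,0],[0,80,-8,0],[0,125,-13,0],[0,170,-18,0],[0,215,-23,0],[0,260,-28,0],[0,305,-33,0],[0,350,-38,0],[0,384,-41,0],[0,384,-41,0]]}}

```text
time: 50.2
position: [468.7, 370.1, 201.8]
eef_rot: [2.349, 1.567, 2.383]
wrist_force: [-0.4, -0.2, 0.8]
width: 0.516
```

Emit:
{"name": "carry_out", "arguments": {"series": [[0,0,0,0],[0,0,0,0]], "gripper": 50}}

```text
time: 50.4
position: [471.7, 363.2, 201.9]
eef_rot: [-1.851, 1.568, -1.827]
wrist_force: [1.4, 0.0, -0.4]
width: 0.564
```

```bash
python3 - <<'E'
from h import *
s,r=st(); c=cam("wrist"); grid(c,"w31.png",1)
h=cv2.cvtColor(c["pixels"],cv2.COLOR_BGR2HSV)
for b in blobs(cv2.inRange(h,np.array((24,120,150)),np.array((32,255,255))),60): print(b[:2],onz(c,[b[0]],52).round(1))
E
```

```text
t 50.4 tcp [471.7 363.2 201.9] ty [-0.024  1.    -0.002] yawdeg of ty 91.4 F [ 1.4  0.  -0.4] w 49.0
([292.3, 140.2], [282, 130, 22, 22, 369]) [[419.3 377.4  52. ]]
([161.1, 274.1], [154, 259, 17, 38, 258]) [[557.5 247.2  52. ]]
```

View pics/w31.png

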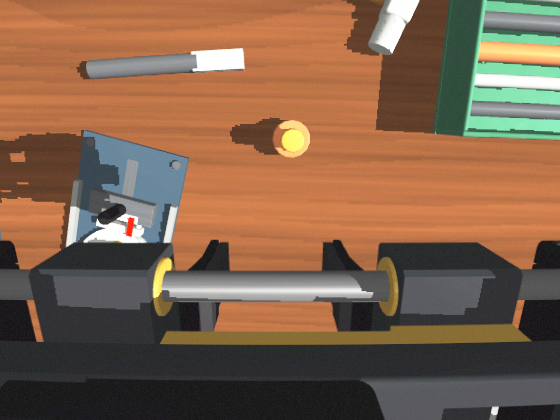

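Emit:
{"name": "carry_out", "arguments": {"series": [[25,5,-15,0],[50,10,-30,0],[75,15,-45,0],[95,15,-52,0],[100,15,-52,0],[100,15,-52,0],[100,15,-52,0]]}}

```text
time: 51.15
position: [420.1, 379.3, 103.9]
eef_rot: [0.505, 1.569, 0.53]
wrist_force: [-0.1, 0.5, 0.4]
width: 0.575
```

```bash
python3 - <<'E'
from h import *
s,r=st(); c=cam("wrist"); t=np.array([419.3,377.4,30]); print((r.T@(t-s["position"])).round(1)); print(proj(c,[[419.3,377.4,52]]).round(0).tolist())
h=cv2.cvtColor(c["pixels"],cv2.COLOR_BGR2HSV)
for b in blobs(cv2.inRange(h,np.array((24,120,150)),np.array((32,255,255))),60): print(b[:2],onz(c,[b[0]],52).round(1))
E
```

```text
t 51.1 tcp [420.1 379.3 103.9] ty [-0.025  1.     0.001] yawdeg of ty 91.4 F [-0.1  0.5  0.4] w 50.1
[73.9 -1.9 -1. ]
[[272.0, 226.0]]
([398.2, 5.7], [385, 0, 25, 15, 60]) [[283.3 447.6  52. ]]
([273.0, 224.5], [258, 208, 31, 32, 694]) [[418.1 377.9  52. ]]
([158.6, 277.4], [151, 259, 20, 44, 312]) [[459.5 297.7  52. ]]
```

Emit:
{"name": "carry_out", "arguments": {"series": [[25,-1.5,0,0],[50,-1.5,0,0],[66,-1.5,0,0],[72,-1.5,0,0],[72,-1.5,0,0],[72,-1.5,0,0]]}}

```text
time: 51.8
position: [419.3, 378.7, 32.0]
eef_rot: [0.72, 1.569, 0.747]
wrist_force: [0.5, -0.0, 0.1]
width: 0.572
```

Emit:
{"name": "carry_out", "arguments": {"series": [[0,0,0,0],[0,0,0,0],[0,0,0,0],[0,0,0,0],[0,0,0,0]], "gripper": 5, "squeeze": 45}}

```text
time: 52.3
position: [418.5, 377.7, 31.0]
eef_rot: [-1.188, 1.57, -1.161]
wrist_force: [-0.6, -1.6, 1.8]
width: 0.239
```

Emit:
{"name": "carry_out", "arguments": {"series": [[-20,0,0,0],[-45,0,0,0],[-80,0,0,0],[-115,0,0,0],[-130,0,20,0],[-130,0,50,0],[-130,0,80,0],[-130,0,100,0],[-130,0,100,0]]}}

```text
time: 53.2
position: [521.5, 378.9, 159.6]
eef_rot: [-1.11, 1.57, -1.087]
wrist_force: [0.1, -1.1, -2.2]
width: 0.243
```

```bash
python3 - <<'E'
from h import *
s,r=st(); t=np.array([578,-403,150]); print((r.T@(t-s["position"])).round(1))
E
```

```text
t 53.2 tcp [521.5 378.9 159.6] ty [-0.023  1.    -0.001] yawdeg of ty 91.3 F [ 0.1 -1.1 -2.2] w 21.2
[  10.5 -783.    38.6]
```

Emit:
{"name": "carry_out", "arguments": {"series": [[0,-30,2,0],[0,-70,4,0],[0,-115,6,0],[0,-160,8,0],[0,-205,10,0],[0,-250,12,0],[0,-295,14,0],[0,-340,16,0],[0,-380,18,0],[0,-391,19,0]]}}

```text
time: 54.2
position: [546.8, -15.5, 160.1]
eef_rot: [-2.209, 1.567, -2.189]
wrist_force: [0.2, 0.5, -3.4]
width: 0.236
```

Emit:
{"name": "carry_out", "arguments": {"series": [[0,-35,2,0],[0,-75,4,0],[0,-120,6,0],[0,-165,8,0],[0,-210,10,0],[0,-255,12,0],[0,-300,14,0],[0,-345,16,0],[0,-380,19,0],[0,-391,19,0]]}}

```text
time: 55.2
position: [576.1, -404.4, 159.6]
eef_rot: [-2.432, 1.569, -2.409]
wrist_force: [-0.4, -0.9, -2.6]
width: 0.241
```

Emit:
{"name": "carry_out", "arguments": {"series": [[25,0,0,0],[50,0,0,0],[60,0,0,0],[60,0,0,0]]}}

```text
time: 55.6
position: [576.7, -397.6, 98.6]
eef_rot: [2.366, 1.566, 2.395]
wrist_force: [0.3, -1.0, -2.4]
width: 0.242
```

```bash
python3 - <<'E'
from h import *
s,r=st(); t=np.array([577,-403,38]); print((r.T@(t-s["position"])).round(1))
c=cam("wrist","w32.png")
E
```

```text
t 55.6 tcp [ 576.7 -397.6   98.6] ty [-0.029  1.     0.004] yawdeg of ty 91.7 F [ 0.3 -1.  -2.4] w 21.0
[60.6 -5.6  0.3]
```

View pics/w32.png

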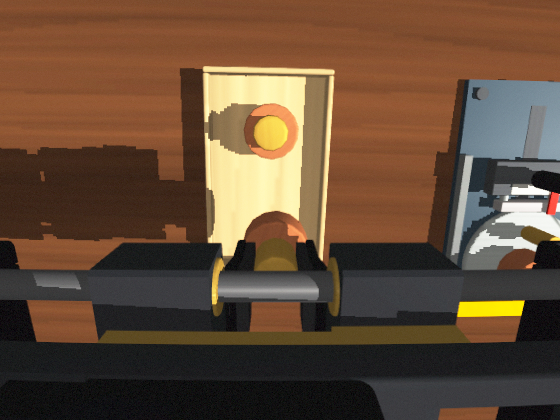

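Emit:
{"name": "carry_out", "arguments": {"series": [[15,-3,0,0],[30,-4,0,0],[45,-4,0,0],[56,-4,0,0],[61,-4,0,0],[62,-4,0,0],[62,-4,0,0]]}}

```text
time: 56.35
position: [578.1, -404.0, 39.0]
eef_rot: [-0.183, 1.57, -0.156]
wrist_force: [0.7, -0.1, -2.4]
width: 0.239
```

Emit:
{"name": "carry_out", "arguments": {"series": [[0.5,0,0,0],[1,0,0,0],[1,0,0,0]]}}

```text
time: 56.65
position: [578.0, -404.1, 38.3]
eef_rot: [-0.481, 1.57, -0.454]
wrist_force: [-0.6, -1.4, -2.6]
width: 0.24
```

Emit:
{"name": "carry_out", "arguments": {"series": [[1,0,0,0],[2,0,0,0],[2.5,0,0,0],[2.5,0,0,0]]}}

```text
time: 57.05
position: [577.7, -403.9, 35.2]
eef_rot: [2.194, 1.571, 2.221]
wrist_force: [-0.0, 0.0, -2.8]
width: 0.243
```

Emit:
{"name": "carry_out", "arguments": {"series": [[0.5,0,0,0],[1,0,0,0],[1,0,0,0]]}}

```text
time: 57.35
position: [577.9, -404.0, 35.0]
eef_rot: [-0.622, 1.57, -0.595]
wrist_force: [-1.8, 0.6, 3.7]
width: 0.241
```

Emit:
{"name": "carry_out", "arguments": {"series": [[0,0,0,0],[0,0,0,0],[0,0,0,0],[0,0,0,0]], "gripper": 40}}

```text
time: 57.75
position: [577.9, -404.0, 34.3]
eef_rot: [-0.144, 1.57, -0.117]
wrist_force: [-0.1, -0.2, -0.7]
width: 0.444
```

Emit:
{"name": "carry_out", "arguments": {"series": [[-20,0,0,0],[-50,0,0,0],[-90,10,10,0],[-130,40,30,0],[-170,80,50,0],[-200,120,60,0],[-200,150,70,0],[-200,150,70,0],[-200,150,70,0]]}}

```text
time: 58.65
position: [644.3, -250.3, 234.9]
eef_rot: [-0.172, 1.57, -0.141]
wrist_force: [-0.1, -0.2, -1.2]
width: 0.461
```

```bash
python3 - <<'E'
from h import *
s,r=st(); c=cam("wrist"); grid(c,"w33.png",1); cam("scene","s33.png"); cam("side","d33.png")
E
```

```text
t 58.6 tcp [ 644.3 -250.3  234.9] ty [-0.031  1.    -0.   ] yawdeg of ty 91.8 F [-0.1 -0.2 -1.2] w 40.1
```

View pics/w33.png

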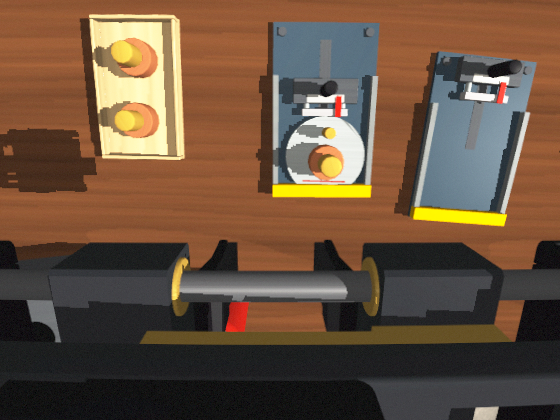

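View pics/s33.png

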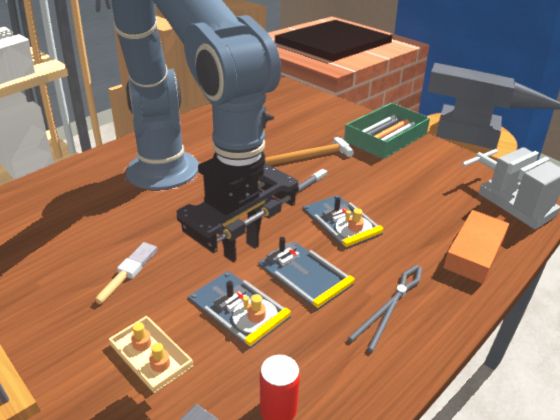

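View pics/d33.png

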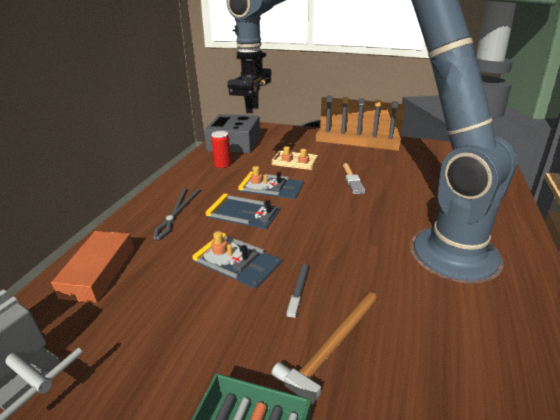

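Emit:
{"name": "carry_out", "arguments": {"series": [[10,25,0,0],[30,53,-5,0],[50,53,-10,0],[50,53,-10,0],[50,53,-10,0]]}}

```text
time: 59.3
position: [631.9, -201.6, 184.1]
eef_rot: [-2.364, 1.57, -2.34]
wrist_force: [-0.7, 0.4, 0.5]
width: 0.461
```

```bash
python3 - <<'E'
from h import *
s,r=st(); c=cam("wrist"); 
o,a=jig(c,(215,150,345,235)); plate(c,(225,100,335,208),o,a)
cv2.imwrite("pics/z34.png",cv2.resize(c["pixels"][10:225,205:345],None,fx=4,fy=2.7))
E
```

```text
t 59.3 tcp [ 631.9 -201.6  184.1] ty [-0.024  1.    -0.001] yawdeg of ty 91.4 F [-0.7  0.4  0.5] w 40.1
bar rect [ 652.2 -196.3] [ 13.8 113. ]
jig origin [ 565.2 -198.3] ang deg 1.35
red px [294.6, 116.3] n 162 mid [ 557.7 -184.7] dir deg 2.3 len 22.5 jig [-7.2 13.8]
red px [267.5, 200.0] n 18 mid [ 641.3 -209.4] dir deg -88.7 len 17.4 jig [ 75.8 -12.8]
red px [291.0, 200.0] n 9 mid [ 640.8 -185.3] dir deg -88.6 len 8.2 jig [75.8 11.3]
red px [301.5, 201.0] n 8 mid [ 641.6 -174.5] dir deg -88.6 len 7.2 jig [76.9 22. ]
stud? px [283.6, 147.0] [278, 140, 12, 14, 130] mean [ 585.2 -195.2] circ [ 584.9 -194.8] r 6.0 jig [20.   2.7]
stud? px [281.6, 185.2] [271, 172, 24, 28, 486] mean [ 620.3 -196. ] circ [ 620.4 -195. ] r 13.0 jig [55.1  1.1]
stud? px [278.1, 204.3] [225, 203, 110, 3, 226] mean [ 638.6 -198.8] circ [ 639.2 -197.4] r 51.4 jig [73.3 -2.2]
disc ctr [ 612.9 -194.5] r 44.3 in 115/311 jig [47.8  2.8]
```

View pics/z34.png

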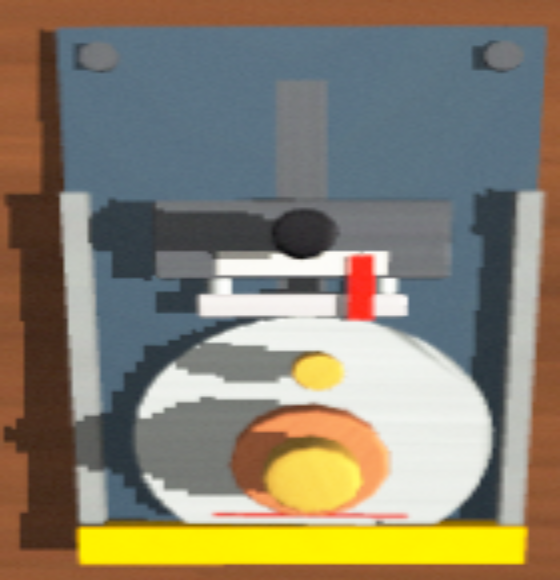

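Emit:
{"name": "carry_out", "arguments": {"series": [[0,35,-4,0],[0,80,-8,0],[0,125,-13,0.07],[0,170,-18,0.14],[0,215,-23,0.21],[0,260,-28,0.28],[0,305,-33,0.28],[0,345,-38,0.28],[0,364,-38,0.28],[0,364,-38,0.28]]}}

```text
time: 60.35
position: [584.9, 167.5, 186.0]
eef_rot: [1.067, 1.567, 0.819]
wrist_force: [0.3, 0.9, 0.2]
width: 0.458
```

Emit:
{"name": "carry_out", "arguments": {"series": [[0,0,0,0],[0,0,0,0]]}}

```text
time: 60.55
position: [585.4, 160.8, 184.7]
eef_rot: [-0.571, 1.569, -0.827]
wrist_force: [0.0, -0.9, 0.4]
width: 0.461
```

```bash
python3 - <<'E'
from h import *
s,r=st(); c=cam("wrist"); 
o,a=jig(c,(200,150,360,240)); plate(c,(215,90,345,212),o,a)
cv2.imwrite("pics/z35.png",cv2.resize(c["pixels"][0:220,195:355],None,fx=3.5,fy=2.7))
E
```

```text
t 60.5 tcp [585.4 160.8 184.7] ty [ 0.254  0.967 -0.001] yawdeg of ty 75.3 F [ 0.  -0.9  0.4] w 40.1
bar rect [605.7 168.5] [113.9  14.8]
jig origin [521.3 189.7] ang deg -14.08
red px [301.8, 112.9] n 148 mid [517.7 205.3] dir deg -14.5 len 21.4 jig [-7.2 14.2]
stud? px [286.0, 141.0] [284, 137, 8, 12, 21] mean [538.  183.5] circ [539.8 184.9] r 5.6 jig [17.8 -1.9]
stud? px [302.6, 167.1] [297, 162, 11, 14, 21] mean [564.8 192.4] circ [565.9 191.6] r 7.6 jig [41.5 13.2]
stud? px [287.9, 179.1] [279, 169, 25, 28, 167] mean [572.1 176.6] circ [576.2 178. ] r 13.2 jig [52.5 -0.3]
stud? px [316.6, 200.5] [281, 199, 63, 3, 100] mean [598.7 197.8] circ [598.1 193.5] r 29.2 jig [73.1 26.7]
stud? px [243.3, 201.8] [231, 200, 28, 12, 62] mean [582.3 130.7] circ [586.6 130.6] r 13.8 jig [ 73.6 -42.3]
disc ctr [567.8 180.6] r 44.6 in 146/438 jig [47.4  2.5]
```

View pics/z35.png

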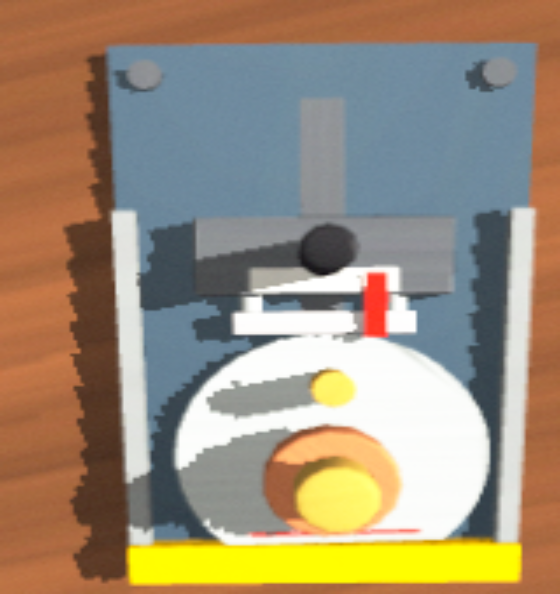

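```bash
python3 -c "
from bench import manip; print(manip.finish_job())"
```

```text
the job is handed in; nothing more can be done
None
```

I handed the job in at about 60.6 s. Only jig_a and jig_c held plates; jig_b was empty and I left it alone.

- **Plates:** I turned each plate by pinching its brass stud between the two fingers, not by pushing with one fingertip. I then slid it against the bar and closed its jaw with an estimated 4–5 mm of pad travel. In the last close-ups both flats were flush on the bar. Both plate centres measured about 47–48 mm along the jig, against a nominal 48 mm, with their angles in line with the bar within about 1°.
- **Clamping:** both red flags lay almost fully across their white strips. The pad travel comes from the pictures and the push force of about 14–15 N; I had no direct pad reading.
- **Weights:** one stands upright on each plate, within about 5 mm of its middle. The other two stand upright in the tray.
- **Bystanders:** the hammer, brush and chisel look unmoved in the last overall pictures. I did not measure their positions.

**Slips and oddities:**
- A repeated shift while I was opening the fingers on plate_c drove the tool about 28 mm further than I meant. It only pushed the plate onto the bar.
- The first weight reached plate_a about 5 mm earlier than expected and pressed with about 37 N at the wrist. I backed off and set it down gently. Later pictures showed the plate and clamp undisturbed.
- I saw no plate knocked aside at any point.

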